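# Clamp a nylon contact holder in the ratchet-lever vice

## Robot

A 7-joint arm with a two-finger parallel gripper is mounted at the origin on a cart in front of the work surface, level with it; the furniture and walls round the work are solid. World frame = base frame: x ahead of the robot, y to its left, z up, the work surface at z = 0. Lengths are in m, angles in rad, forces in N, time in s.
With the tool pointing down it reaches from about 0.425 to 0.8 m from the base axis. Payload 8.3 kg.
Tool frame: the origin (TCP) lies on the centre line of the jaws, within the pads' length; the fingertips stand 17 mm ahead of it and the grasp point (between the pads) lies 2 mm behind it (ctrl.tip_extent is the distance from the TCP to the fingertips, in m); z points along the fingers, y is the direction in which the jaws open and shut (so a half turn about z gives the same grasp; the last joint's range is limited). The gripper opens to 85 mm and grips with 20 to 120 N. Pads are 22 mm wide; open, the fingers measure 114 mm over their backs; the gripper's body (76 mm by 85 mm) begins 54 mm behind the grasp point. The pads swing forward as they close: fully open they stand 13 mm farther back than shut.
Start: joints at [1.181, 0.383, 0.016, 1.37, -0.006, 1.388, -0.046], TCP at [0.201, -0.592, 0.248] pointing down, gripper open.
Joint ranges: [-2.95, 2.95], [-0.25, 2.06], [-1.52, 1.56], [0.18, 2.33], [-1.44, 4.58], [0.02, 2.06], [-3.01, 3.01]. Speed limits (rad/s): [2.39, 2.39, 3.01, 3.01, 3.14, 3.14, 3.14].

## Interface

Orientations are given as a unit quaternion [x, y, z, w].
In Python, from bench import status, get_image, ctrl gives the robot as it stands.
- The arm moves only by the tool servo_tool, never from a script. Its argument "rows" is a list that holds one entry, the list of rows, each a list of 7 numbers: the shift along the tool's x, y, z in m, then the turn, a rotation vector about the tool's x, y, z in rad, then the opening, from 0 (shut) to 1 (fully open). In form: [[[tx, ty, tz, wx, wy, wz, fingers], ...]]. A call has exactly 10 rows; each row is the pose to reach, as a shift and turn from the pose measured when the call began, along the tool's axes at that moment; what a row does not reach only later rows make up. A row lasts 1/8 s, in which the tool goes at most 62.5 mm and 10.7 degrees, less where a joint would pass 70% of its speed; a pose out of reach is approached as far as the arm can. A call with a gripper value outside its range is refused whole. The fingers move at their own pace and stop on an object; "newtons" is the grip in N (left out, the last holds). Time passes only in rows, so rows that repeat a pose let the fingers close, or fill a call up. It gives the time, the measured TCP pose, the force and the opening at its end, in the units of the state.
- status.get_obs(): the state, without advancing time (a new reading comes with each control period).
- get_image(name): name is "side" or "top" or "wrist"; returns a dict with "pixels" (400x640x3 uint8, red, green, blue), "intrinsics" (3x3 intrinsics, pixels), "rvec" (rotation vector, rad) and "tvec" (3), from world to camera coordinates, as OpenCV has them; the wrist camera has in their place "hand_eye" (4x4, takes a point from camera to tool coordinates, whose origin is the TCP and whose axes are the flange's). Camera axes: x right, y down, z forward; pixel columns grow to the right and rows downward; lengths in m; the calibration is good to about 2 mm. A picture is of the moment at which its call begins: read the wrist's pose just before it. There is no depth.
- ctrl.hand_in(): hands the job in, once; it reports no verdict.
The state is a dict: "time_s": time; "joints": joint angles; "joint_velocities": joint speeds; "joint_torque": joint torques, N m; "eef_pos": TCP position; "ee_rot": TCP orientation; "wrist_force": force on the tool from outside, world axes, zero at the start; "moment": the same for the moment, N m; "grip_width": finger opening in m.
Only numpy, scipy, OpenCV 4.12 (cv2) and the standard library are available. Lean on these libraries where they do the work, as an engineer would, in place of code of your own. Each camera call takes 0.05 s, during which the arm holds its last target.

## Task

Stand the white nylon contact holder upright on the bed of the small vice, between its jaws, with its two flat ends facing them. Set the ratchet's thumb lever from release to tighten and pump the lever back and forth until the jaws hold the part firmly, going by the feel of the lever so that the nylon does not crack. Do not push the sliding jaw itself, leave the ratchet on tighten, and do not disturb the tools lying round about.

Things in the scene. Friction and masses are not known exactly. Their poses are not given: they have to be found in the camera images.
- vice: Small grey bench vice, bolted down: bed plate 84 x 236 mm, 12 mm thick, feet 112 mm wide. Origin in the middle of its underside on the bench, z up, x across, y along it; the jaws close along y. Fixed anvil at the -y end, sliding jaw in the middle, gear housing with the ratchet head at the +y end (48 mm high without the tab). Lever, pinion and rack drive the jaw: 10 mm of travel per rad.
- bed (a point): On the flat bed (12 mm above the bench), on the vice's middle line, 54 mm to -y of its origin: here the part stands. Axes as the vice's. The anvil's face looks to +y, is 44 mm wide, 14 to 36 mm above the bench, and stands 18 to 24 mm to -y of this point, as its set screw was left; rubber behind it gives 1 mm per 25 N. The sliding jaw comes from +y. Rails, tops at 19 mm, lie 31 mm to either side.
- lever_axis (a point): On the upright axis about which the lever and the toothed ratchet wheel turn: x = 0, y = 66 mm of the vice, 36 mm above the bench. Axes as the vice's.
- jaw: Sliding jaw with its rack. Origin in the middle of its flat steel clamping face, at bed height (12 mm above the bench), axes as the vice's; the face is 44 mm wide and reaches from 13 to 36 mm above the bench, the iron block behind it to 40 mm. It closes towards -y and stays, by friction, where the lever has left it. Not to be pushed by hand.
- lever (a joint): Swing of the lever, rad, -0.5 to 0.5 between two stop pins. At 0 it points along -x of the vice; positive is clockwise from above (grip moves to +y of the vice). On tighten, positive swings drive the jaw shut and negative ones click freely over the teeth; on release the reverse. Up to 0.35 rad of a stroke is lost before the pawl catches (18 teeth). Closing takes 2 to 4 full strokes.
- lever_grip (a point): Middle of the upright black round grip, 120 mm from lever_axis, 60 mm above the bench; 19 mm thick, 33 to 81 mm above the bench, over the bar. Sideways force there: jaw running free 1.5 to 4 N, clicking back 1 N. Once the part is nipped it climbs 2 to 3 N per 10 mm: 3 to 5 N above free running holds firmly, 7 N above cracks. Turn the gripper with the lever or it drags. Let go, the squeeze stays.
- selector (a joint): The double pawl and its thumb lever, one piece on the lever's head; rad, positive clockwise from above, thrown to either side by an over-centre spring. Negative (-0.36 in the teeth, about -0.15 on top of a tooth): release. Positive (about 0.15 to 0.36): tighten. It ticks as the ratchet clicks.
- selector_tab (a point): Dark upright thumb tab, middle, 57 mm above the bench; 9 mm thick, 11 mm long, 48 to 66 mm high, over the ratchet wheel, about 10 mm from lever_axis towards the grip, its flat faces across the lever. On release it stands 5 to 11 mm off the line lever_axis to lever_grip, away from the jaws; pushed towards the jaws, just past that line, it snaps to tighten (as far off on their side); 2 N is enough.
- contact_block: The white nylon contact holder, L-shaped, 22 x 26 x 37 mm, about 30 g. Origin in the middle of its underside, z up. Foot 22 mm (x) by 26 mm (y), 13 mm high; an upright wall, 8 mm thick, from x = +3 to +11 mm, over the full 26 mm of y, up to 37 mm; beside it, from x = -10 to -1 and y = 2 to 11 mm, a small lug up to 23 mm. Its flat ends at y = -13 and +13 mm are to face the jaws, either way round.
- screwdriver_teal: Teal-handled screwdriver lying on the bench, 162 mm long; bystander.
- bit_box: Small teal and black box, 42 x 75 x 20 mm, the one nearer the vice; bystander.
- blue_spool: Small blue solder spool lying flat on the bench, 37 mm wide, 32 mm high; bystander.

How it is judged:
At the end, for the whole second after the job is handed in: Holder upright (6 degrees) on the bed (2.5 mm), between anvil and sliding jaw, within 15 mm of the vice's middle line, flat ends square to the jaws (7 degrees), at rest; with the lever let go the jaw still presses on it with over 12 N; the ratchet is left on tighten (contact force between jaw and contact_block above 12 N and value of joint selector above 0.08 rad and z of contact_block in the frame of vice between 0.0095 and 0.0145 m and x of contact_block in the frame of vice between -0.015 and 0.015 m and y of contact_block in the frame of jaw below 0 m and y of contact_block in the frame of vice above -0.078 m and angle between the y axis of contact_block and the y axis of vice, either way round below 0.12 rad and angle between contact_block's own z axis and vertical below 0.1 rad and linear speed of contact_block below 0.02 m/s); the robot touches nothing.
It fails at once if The nylon part is overtightened and cracks (more than 90 N from the jaw, about 7 N more at the lever's grip than when running free) (contact force between jaw and contact_block above 90 N).
It fails at once if The robot pushes the sliding jaw itself with more than 10 N instead of working it by the lever (contact force between any of the fingers, the arm and jaw above 10 N).
It fails at once if A bystander (screwdriver, bit box or solder spool) is moved by more than 25 mm (distance of any of screwdriver_teal, bit_box, blue_spool from where it was at the start of the episode above 0.025 m).
It also fails if it takes over 72 s, if anything falls off the work surface, if the arm or the gripper's body presses on something with over 40 N, if the wrist force passes 120 N, or if a joint passes its speed limit or range.

## Working session

There is one attempt and no reset: what is moved stays moved. The work goes in short steps, Python scripts to look and compute and a tool call to move; the robot and the scene stay as the last step left them, time stands still between calls to the robot, and variables do not carry over. Pictures are saved under pics/ and viewed, and the job is handed in when it is done.

Besides the shell and the picture viewer there is one more tool, called after "Emit:" by a JSON object that holds its "fn" and its "kwargs". servo_tool: Moves the arm, as the interface text tells. Its arguments: {"type":"object","properties":{"rows":{"type":"array"},"newtons":{"type":"number"}},"required":["rows"]}

```bash
ls; mkdir -p pics
cat > h.py <<'E'
import numpy as np, cv2
from bench import status, get_image, ctrl
from scipy.spatial.transform import Rotation as R
def shot(n,f):
    o=status.get_obs(); d=get_image(n); cv2.imwrite('pics/'+f,cv2.cvtColor(d['pixels'],cv2.COLOR_RGB2BGR)); 
    np.savez('pics/'+f+'.npz',**{k:np.array(v) for k,v in d.items()},eef=o['eef_pos'],rot=o['ee_rot']); return d
def load(f): return dict(np.load('pics/'+f+'.npz'))
def cam(d):
    # returns R,t world from cam
    if 'rvec' in d:
        Rc=R.from_rotvec(np.ravel(d['rvec'])).as_matrix(); return Rc.T, -Rc.T@np.ravel(d['tvec'])
    H=np.array(d['hand_eye']); Rt=R.from_quat(d['rot']).as_matrix()
    return Rt@H[:3,:3], Rt@H[:3,3]+d['eef']
def plane(d,uv,z):
    Rw,o=cam(d); uv=np.atleast_2d(uv).astype(float)
    r=(np.linalg.inv(d['intrinsics'])@np.c_[uv,np.ones(len(uv))].T).T@Rw.T
    return o+r*((z-o[2])/r[:,2])[:,None]
def proj(d,P):
    Rw,o=cam(d); p=(np.atleast_2d(P)-o)@Rw; q=p@d['intrinsics'].T; return q[:,:2]/q[:,2:]
E
python3 - <<'E'
from h import *
o=status.get_obs(); print({k:np.round(v,3) for k,v in o.items()})
for n in ['side','top','wrist']: 
    d=shot(n,n+'0.png'); 
    if n!='wrist':print(n,cam(d))
    else: print(np.array(d['hand_eye']).round(3))
print(d['intrinsics'],ctrl.tip_extent)
E
```

```text
pics
{'time_s': np.float64(0.0), 'joints': array([ 1.181,  0.384,  0.016,  1.371, -0.006,  1.388, -0.047]), 'joint_velocities': array([-0.001,  0.001, -0.   , -0.   , -0.   , -0.   , -0.001]), 'joint_torque': array([ 0.0000e+00, -6.2760e+01,  8.4500e-01, -3.7184e+01,  1.6000e-02,
        1.4000e-02,  0.0000e+00]), 'eef_pos': array([ 0.201, -0.591,  0.247]), 'ee_rot': array([ 0.987,  0.163, -0.   , -0.001]), 'wrist_force': array([ 0.42 ,  0.128, -1.115]), 'moment': array([ 0.023,  0.024, -0.017]), 'grip_width': np.float64(0.085)}
side (array([[-0.89951033, -0.3091033 ,  0.30876578],
       [-0.43686002,  0.62684067, -0.64515432],
       [ 0.00587239, -0.7152104 , -0.69888454]]), array([0.18469705, 0.31272766, 0.68500616]))
top (array([[ 0.0232974 , -0.99753867,  0.06613501],
       [-0.99971203, -0.02286538,  0.00728184],
       [-0.00575172, -0.06628562, -0.99778411]]), array([ 0.40152495, -0.27558817,  1.07702864]))
[[-0.001 -0.957 -0.29   0.074]
 [ 1.    -0.001 -0.     0.001]
 [ 0.    -0.29   0.957 -0.126]
 [ 0.     0.     0.     1.   ]]
[[295.91971099   0.         323.4250092 ]
 [  0.         295.91971099 196.35174418]
 [  0.           0.           1.        ]] 0.017
```

View pics/side0.png

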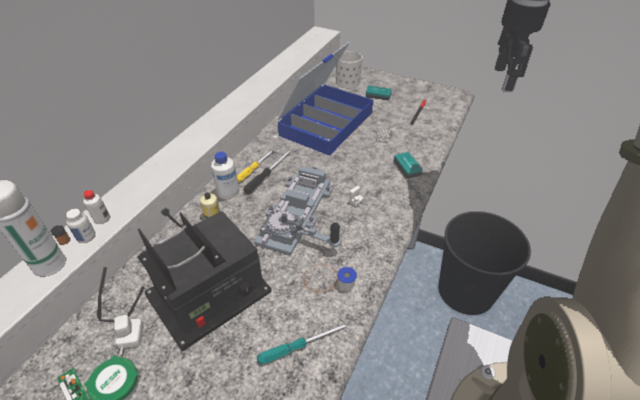

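View pics/top0.png

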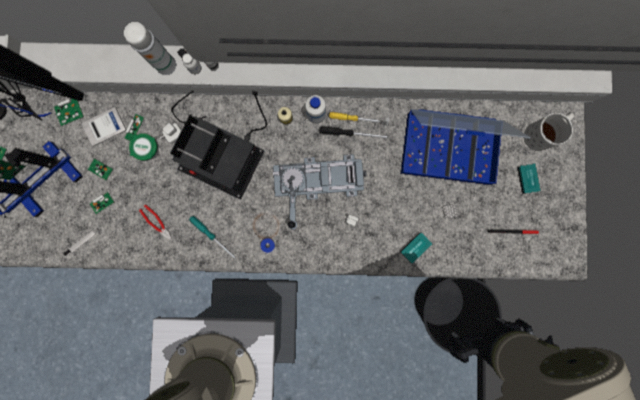

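View pics/wrist0.png

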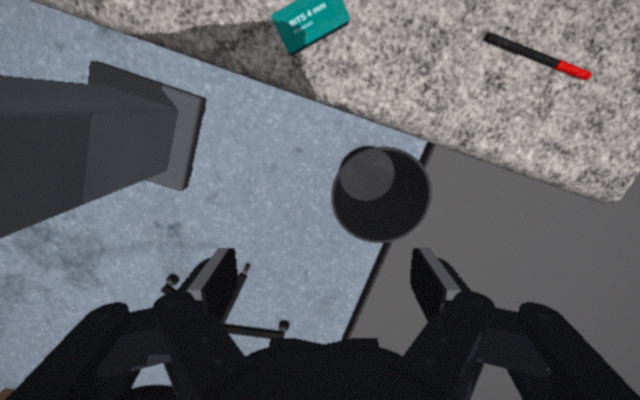

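Run:
```python
import cv2,numpy as np
from h import *
a=cv2.imread('pics/top0.png')[130:260,230:400]; cv2.imwrite('pics/topz.png',cv2.resize(a,None,fx=4.5,fy=4.5,interpolation=cv2.INTER_CUBIC))
a=cv2.imread('pics/side0.png')[155:270,245:375]; cv2.imwrite('pics/sidez.png',cv2.resize(a,None,fx=5,fy=5,interpolation=cv2.INTER_CUBIC))
d=load('top0.png')
print(plane(d,[[291,180],[292,224],[351,220],[320,178],[267,244]],0.03).round(3))
```

```text
[[ 0.521 -0.195  0.03 ]
 [ 0.407 -0.201  0.03 ]
 [ 0.421 -0.353  0.03 ]
 [ 0.528 -0.271  0.03 ]
 [ 0.354 -0.138  0.03 ]]
```

View pics/topz.png

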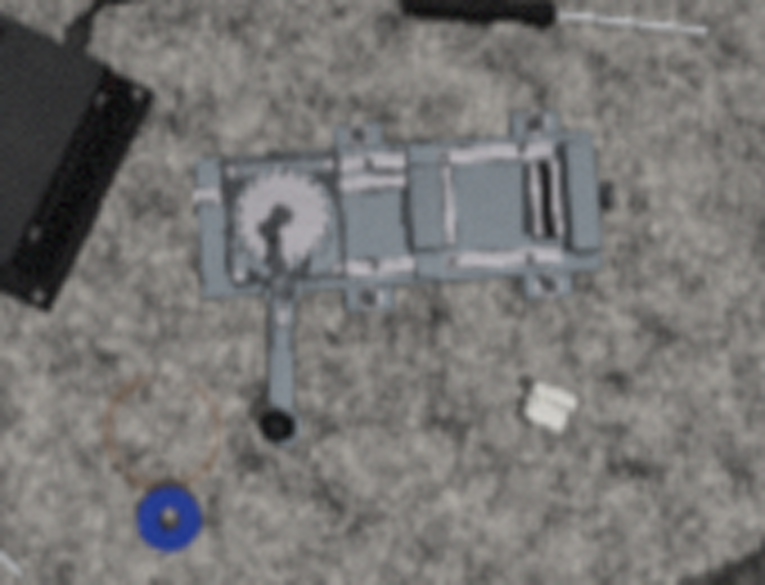

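View pics/sidez.png

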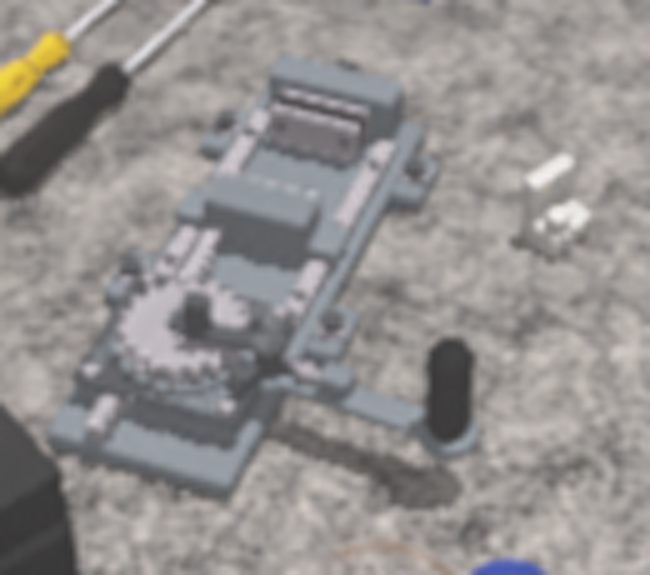

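Emit:
{"fn": "servo_tool", "kwargs": {"rows": [[[0.05,-0.037,0,0,0,0.06,1],[0.1,-0.074,0,0,0,0.12,1],[0.15,-0.111,0,0,0,0.18,1],[0.2,-0.148,0,0,0,0.24,1],[0.25,-0.185,0,0,0,0.3,1],[0.283,-0.211,0,0,0,0.326,1],[0.283,-0.211,0,0,0,0.326,1],[0.283,-0.211,0,0,0,0.326,1],[0.283,-0.211,0,0,0,0.326,1],[0.283,-0.211,0,0,0,0.326,1]]], "newtons": 25}}

```text
time_s: 1.4
eef_pos: [0.4001, -0.3019, 0.2477]
ee_rot: [1.0, -0.001, -0.0, -0.001]
wrist_force: [0.8, -0.6, 1.2]
grip_width: 0.0853
```

Run:
```python
from h import *
o=status.get_obs(); print({k:np.round(v,3) for k,v in o.items() if k in('time_s','eef_pos','ee_rot','wrist_force','joints')})
d=shot('wrist','w1.png')
```

```text
{'time_s': np.float64(1.4), 'joints': array([ 0.743,  0.126, -0.175,  1.696,  0.022,  1.324, -1.008]), 'eef_pos': array([ 0.4  , -0.302,  0.248]), 'ee_rot': array([ 1.   , -0.001, -0.   , -0.001]), 'wrist_force': array([ 0.766, -0.614,  1.152])}
```

View pics/w1.png

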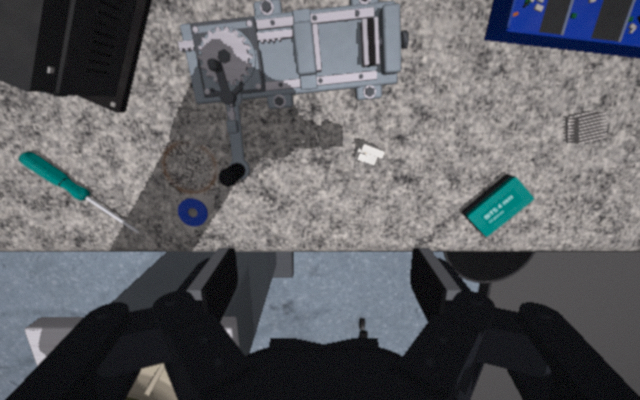

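Run:
```python
import cv2,numpy as np
a=cv2.imread('pics/w1.png')
cv2.imwrite('pics/w1v.png',cv2.resize(a[0:115,170:420],None,fx=3.2,fy=3.2,interpolation=cv2.INTER_CUBIC))
cv2.imwrite('pics/w1p.png',cv2.resize(a[135:175,345:395],None,fx=12,fy=12,interpolation=cv2.INTER_CUBIC))
```

```text
(no output)
```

View pics/w1v.png

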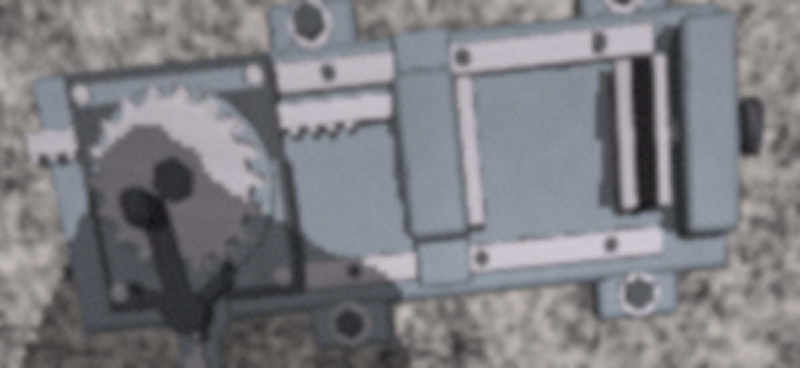

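View pics/w1p.png

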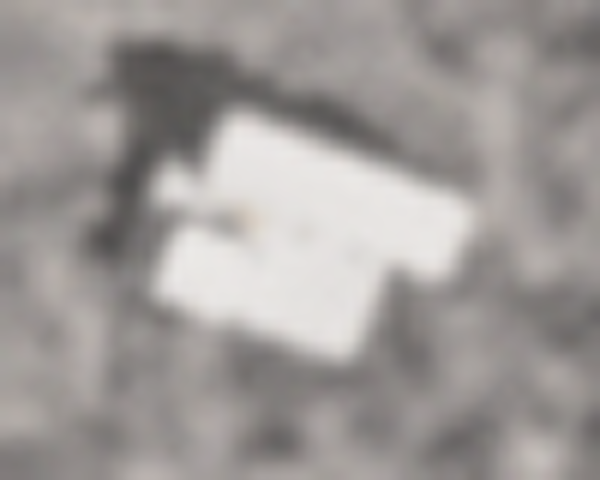

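Run:
```python
from h import *
d=load('w1.png')
z=lambda p:np.array(p)/3.2+[170,0]
c=plane(d,z([[38,80],[85,330],[725,262],[735,10]]),.012); print(c.round(4)); print(np.linalg.norm(np.diff(c,axis=0),axis=1), c.mean(0))
# grip top, axis hub
print(plane(d,[[231,174]],.081).round(4), plane(d,z([[175,180]]),.05).round(4))
p=lambda q:np.array(q)/12+[345,135]
w=plane(d,p([[235,105],[475,205],[450,280],[205,190]]),.037);print(w.round(4),w.mean(0))
w=plane(d,p([[175,230],[155,295],[350,360],[385,265]]),.013);print(w.round(4))
```

```text
[[ 0.5591 -0.1484  0.012 ]
 [ 0.4781 -0.1541  0.012 ]
 [ 0.5008 -0.3857  0.012 ]
 [ 0.5793 -0.3836  0.012 ]]
[0.0812263  0.23277237 0.07851662] [ 0.52932089 -0.2679433   0.012     ]
[[ 0.4089 -0.2086  0.081 ]] [[ 0.5223 -0.2035  0.05  ]]
[[ 0.4337 -0.3485  0.037 ]
 [ 0.4243 -0.3716  0.037 ]
 [ 0.4172 -0.3696  0.037 ]
 [ 0.4258 -0.346   0.037 ]] [ 0.42524069 -0.35892986  0.037     ]
[[ 0.4183 -0.3461  0.013 ]
 [ 0.4116 -0.3443  0.013 ]
 [ 0.4048 -0.3646  0.013 ]
 [ 0.4146 -0.3677  0.013 ]]
```

Emit:
{"fn": "servo_tool", "kwargs": {"rows": [[[0.003,0.008,0.014,0,0,-0.17,1],[0.006,0.016,0.028,0,0,-0.34,1],[0.009,0.024,0.042,0,0,-0.51,1],[0.012,0.032,0.056,0,0,-0.68,1],[0.014,0.04,0.07,0,0,-0.85,1],[0.016,0.048,0.084,0,0,-1.02,1],[0.017,0.056,0.098,0,0,-1.187,0.6],[0.017,0.056,0.098,0,0,-1.187,0.6],[0.017,0.056,0.098,0,0,-1.187,0.6],[0.017,0.056,0.098,0,0,-1.187,0.6]]]}}

```text
time_s: 2.7
eef_pos: [0.4175, -0.3575, 0.1504]
ee_rot: [0.83, 0.558, 0.0, -0.0]
wrist_force: [1.2, -0.1, -0.3]
grip_width: 0.0511
```

Run:
```python
from h import *
o=status.get_obs(); print({k:np.round(v,3) for k,v in o.items() if k in('time_s','eef_pos','ee_rot','wrist_force','joints','grip_width')})
d=shot('wrist','w2.png')
```

```text
{'time_s': np.float64(2.7), 'joints': array([ 0.868,  0.306, -0.263,  1.706,  0.085,  1.141,  0.195]), 'eef_pos': array([ 0.418, -0.357,  0.15 ]), 'ee_rot': array([ 0.83 ,  0.558,  0.   , -0.   ]), 'wrist_force': array([ 1.196, -0.133, -0.305]), 'grip_width': np.float64(0.051)}
```

View pics/w2.png

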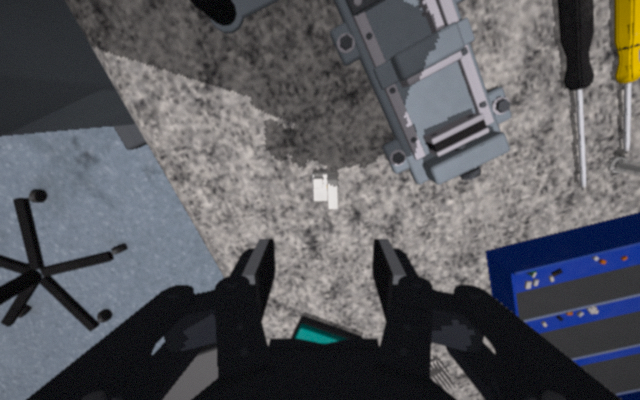

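Run:
```python
import cv2,numpy as np
a=cv2.imread('pics/w2.png')
cv2.imwrite('pics/w2p.png',cv2.resize(a[160:220,295:355],None,fx=10,fy=10,interpolation=cv2.INTER_CUBIC))
```

```text
(no output)
```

View pics/w2p.png

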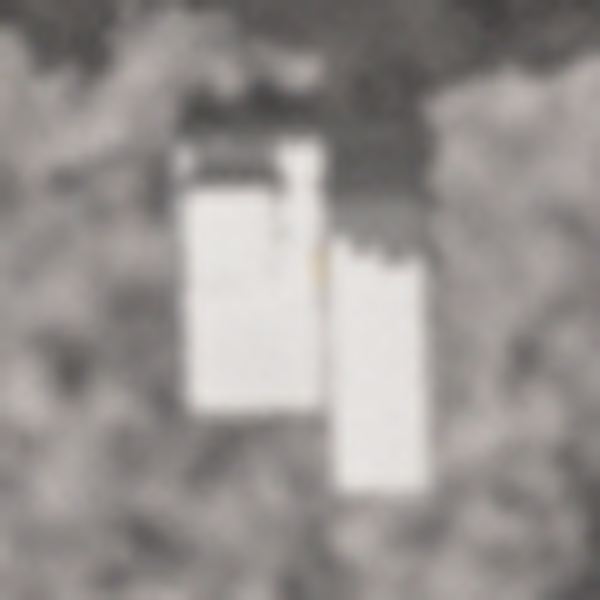

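Run:
```python
from h import *
d=load('w2.png'); Rt=R.from_quat(d['rot']).as_matrix()
w=plane(d,np.array([[330,242],[428,262],[432,493],[337,493]])/10+[295,160],.037);print(w.round(4))
print(((w-d['eef'])@Rt).round(4), ((w.mean(0)-d['eef'])@Rt).round(4))
f=plane(d,np.array([[187,410],[318,410]])/10+[295,160],.013);print(((f-d['eef'])@Rt).round(4))
```

```text
[[ 0.4256 -0.3483  0.037 ]
 [ 0.4326 -0.353   0.037 ]
 [ 0.4254 -0.3722  0.037 ]
 [ 0.4179 -0.3691  0.037 ]]
[[ 0.0115  0.004   0.1134]
 [ 0.0097  0.0122  0.1134]
 [-0.0107  0.0128  0.1134]
 [-0.0107  0.0047  0.1134]] [-1.000e-04  8.400e-03  1.134e-01]
[[-0.0109 -0.0089  0.1374]
 [-0.0109  0.0033  0.1374]]
```

Emit:
{"fn": "servo_tool", "kwargs": {"rows": [[[0.001,0.0085,0.02,0,0,-0.03,0.4],[0.001,0.0085,0.045,0,0,-0.03,0.4],[0.001,0.0085,0.07,0,0,-0.03,0.4],[0.001,0.0085,0.09,0,0,-0.03,0.4],[0.001,0.0085,0.102,0,0,-0.03,0.4],[0.001,0.0085,0.107,0,0,-0.03,0.4],[0.001,0.0085,0.107,0,0,-0.03,0],[0.001,0.0085,0.107,0,0,-0.03,0],[0.001,0.0085,0.107,0,0,-0.03,0],[0.001,0.0085,0.107,0,0,-0.03,0]]], "newtons": 25}}

```text
time_s: 4.0
eef_pos: [0.426, -0.3599, 0.0439]
ee_rot: [0.821, 0.571, 0.0, 0.0]
wrist_force: [0.7, -0.1, 1.9]
grip_width: 0.0072
```

Run:
```python
from h import *
o=status.get_obs(); print({k:np.round(v,3) for k,v in o.items() if k in('time_s','eef_pos','ee_rot','wrist_force','joints','grip_width')})
d=shot('wrist','w3.png')
d=shot('side','s3.png')
a=cv2.imread('pics/w3.png');a=cv2.resize(a[180:400,220:420],None,fx=2.5,fy=2.5)
b=cv2.imread('pics/s3.png');b=cv2.resize(b[140:260,300:420],None,fx=4.58,fy=4.58)[:550]
cv2.imwrite('pics/c3.png',np.hstack([a[:540,:400],b[:540,:400]]))
```

```text
{'time_s': np.float64(4.0), 'joints': array([ 0.849,  0.445, -0.253,  1.783,  0.134,  0.93 ,  0.183]), 'eef_pos': array([ 0.426, -0.36 ,  0.044]), 'ee_rot': array([0.821, 0.571, 0.   , 0.   ]), 'wrist_force': array([ 0.731, -0.059,  1.901]), 'grip_width': np.float64(0.007)}
```

View pics/c3.png

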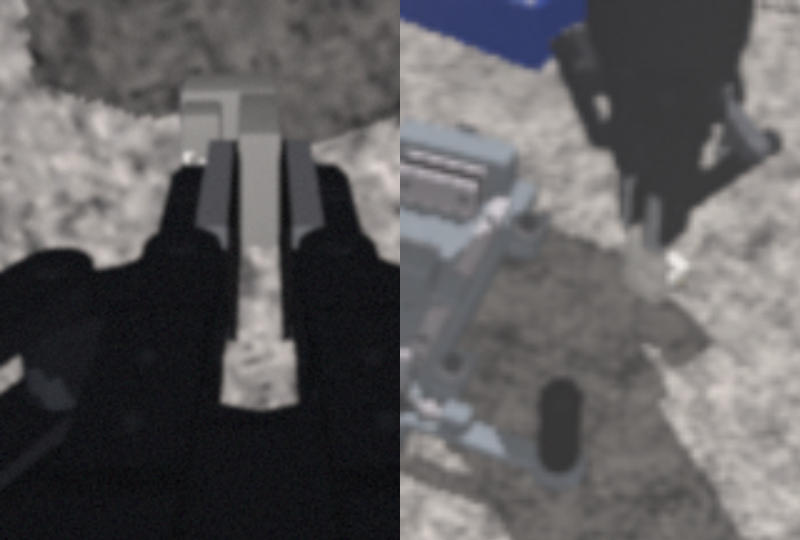

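Emit:
{"fn": "servo_tool", "kwargs": {"rows": [[[0,0,-0.03,0,0,0,0],[0,0,-0.07,0,0,0,0],[0.01,0.012,-0.1,0,0,-0.06,0],[0.025,0.03,-0.106,0,0,-0.15,0],[0.045,0.055,-0.106,0,0,-0.27,0],[0.062,0.077,-0.106,0,0,-0.36,0],[0.072,0.09,-0.106,0,0,-0.43,0],[0.0766,0.0942,-0.106,0,0,-0.443,0],[0.0766,0.0942,-0.106,0,0,-0.443,0],[0.0766,0.0942,-0.106,0,0,-0.443,0]]]}}

```text
time_s: 5.35
eef_pos: [0.5401, -0.3216, 0.1499]
ee_rot: [0.676, 0.737, -0.0, 0.0]
wrist_force: [0.4, 0.2, 0.1]
grip_width: 0.0076
```

Run:
```python
from h import *
o=status.get_obs(); print({k:np.round(v,3) for k,v in o.items() if k in('time_s','eef_pos','ee_rot','wrist_force','joints','grip_width')})
d=shot('wrist','w4.png')
```

```text
{'time_s': np.float64(5.35), 'joints': array([ 0.75 ,  0.479, -0.365,  1.482,  0.177,  1.213,  0.446]), 'eef_pos': array([ 0.54 , -0.322,  0.15 ]), 'ee_rot': array([ 0.676,  0.737, -0.   ,  0.   ]), 'wrist_force': array([0.382, 0.169, 0.129]), 'grip_width': np.float64(0.008)}
```

View pics/w4.png

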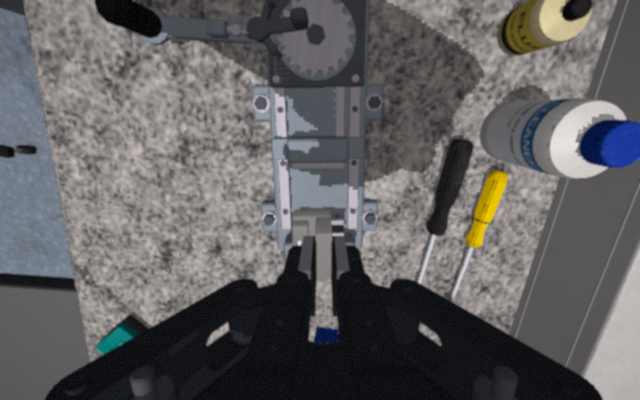

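Run:
```python
from h import *
d=load('w4.png')
a=cv2.imread('pics/w4.png');cv2.imwrite('pics/w4z.png',cv2.resize(a[70:270,240:400],None,fx=3,fy=3,interpolation=cv2.INTER_CUBIC))
```

```text
(no output)
```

View pics/w4z.png

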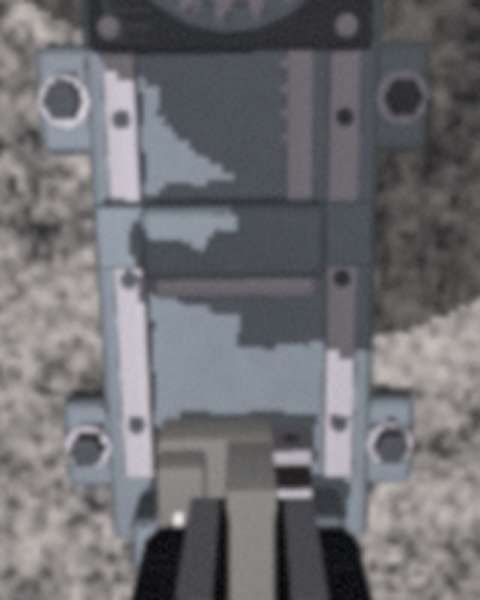

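Run:
```python
from h import *
d=load('w4.png'); Rt=R.from_quat(d['rot']).as_matrix()
T=lambda p,z: ((plane(d,np.array(p)/3+[240,70],z)-d['eef'])@Rt).round(4)
b=T([(64,98),(88,447),(404,97),(391,445)],.014); print('bolts',b)
r=T([(121,119),(129,279),(136,424),(345,117),(343,277),(339,422)],.019);print('rail',r)
for q in (b,r):
  n=len(q)//2; m=(q[:n]+q[n:])/2; print('mid',m, 'ang',np.polyfit(m[:,0],m[:,1],1), [np.polyfit(s[:,0],s[:,1],1)[0] for s in (q[:n],q[n:])], [np.arctan2(-(q[n+i]-q[i])[0],(q[n+i]-q[i])[1]) for i in range(n)])
print('jawface top', T([(150,295),(320,292)],.036), 'anvilface',T([(293,456),(293,470),(293,497)],.036))
print('jaw block edge', T([(150,277),(320,277)],.04))
z0=.1499-.0439
print('part end foot +y', T([(160,430),(228,430)],.013+z0), T([(228,425),(275,425)],.037+z0), T([(160,425),(275,425)],z0))
# known hub
print('expected bed from earlier', ((np.array([.534,-.3218,.012])-d['eef'])@Rt).round(4))
```

```text
bolts [[ 0.0767 -0.0524  0.1359]
 [-0.0284 -0.0513  0.1359]
 [ 0.0769  0.0432  0.1359]
 [-0.0278  0.0443  0.136 ]]
rail [[ 0.0711 -0.0359  0.1309]
 [ 0.0261 -0.0355  0.1309]
 [-0.0189 -0.0352  0.1309]
 [ 0.0716  0.0263  0.1309]
 [ 0.0267  0.0271  0.1309]
 [-0.0183  0.0272  0.131 ]]
mid [[ 0.0768  -0.0046   0.1359 ]
 [-0.0281  -0.0035   0.13595]] ang [-0.01048618 -0.00379466] [np.float64(-0.010466222645099945), np.float64(-0.01050620821394477)] [np.float64(-0.002092047157138977), np.float64(-0.006276068223565349)]
mid [[ 0.07135 -0.0048   0.1309 ]
 [ 0.0264  -0.0042   0.1309 ]
 [-0.0186  -0.004    0.13095]] ang [-0.00889301 -0.00409871] [np.float64(-0.007777777777777874), np.float64(-0.01000823227215668)] [np.float64(-0.00803841206766635), np.float64(-0.009584371051977573), np.float64(-0.009615088299702514)]
jawface top [[ 0.0248 -0.0276  0.1139]
 [ 0.0256  0.0191  0.1139]] anvilface [[-0.0227  0.0123  0.114 ]
 [-0.0271  0.0124  0.114 ]
 [-0.0356  0.0125  0.114 ]]
jaw block edge [[ 0.0305 -0.027   0.1099]
 [ 0.0305  0.0187  0.1099]]
part end foot +y [[ 0.0158 -0.017   0.0309]
 [ 0.0158 -0.0042  0.0309]] [[ 0.0255 -0.0036  0.0069]
 [ 0.0255  0.0039  0.0069]] [[ 0.0121 -0.0184  0.0439]
 [ 0.0121  0.005   0.0439]]
expected bed from earlier [ 0.0004 -0.0061  0.1379]
```

Emit:
{"fn": "servo_tool", "kwargs": {"rows": [[[0.001,0.003,0.015,0,0,-0.009,0],[0.001,0.003,0.03,0,0,-0.009,0],[0.001,0.003,0.045,0,0,-0.009,0],[0.001,0.003,0.06,0,0,-0.009,0],[0.001,0.003,0.072,0,0,-0.009,0],[0.001,0.003,0.082,0,0,-0.009,0],[0.001,0.003,0.088,0,0,-0.009,0],[0.001,0.003,0.092,0,0,-0.009,0],[0.001,0.003,0.0938,0,0,-0.009,0],[0.001,0.003,0.0938,0,0,-0.009,0]]]}}

```text
time_s: 6.65
eef_pos: [0.5432, -0.3206, 0.0564]
ee_rot: [0.673, 0.74, 0.0, 0.0]
wrist_force: [0.8, 0.7, -0.1]
grip_width: 0.0071
```

Run:
```python
from h import *
o=status.get_obs(); print({k:np.round(v,4) for k,v in o.items() if k in('time_s','eef_pos','ee_rot','wrist_force','joints','grip_width')})
d=shot('wrist','w5.png')
d=shot('side','s5.png')
a=cv2.imread('pics/w5.png');a=cv2.resize(a[100:320,220:420],None,fx=2.5,fy=2.5)
b=cv2.imread('pics/s5.png');b=cv2.resize(b[140:260,270:360],None,fx=4.58,fy=4.58)[:550]
cv2.imwrite('pics/c5.png',np.hstack([a[:540,:400],b[:540,:400]]))
```

```text
{'time_s': np.float64(6.65), 'joints': array([ 0.7353,  0.5752, -0.3488,  1.563 ,  0.2175,  1.0409,  0.4221]), 'eef_pos': array([ 0.5432, -0.3206,  0.0564]), 'ee_rot': array([6.731e-01, 7.396e-01, 0.000e+00, 4.000e-04]), 'wrist_force': array([ 0.7571,  0.6502, -0.0608]), 'grip_width': np.float64(0.0071)}
```

View pics/c5.png

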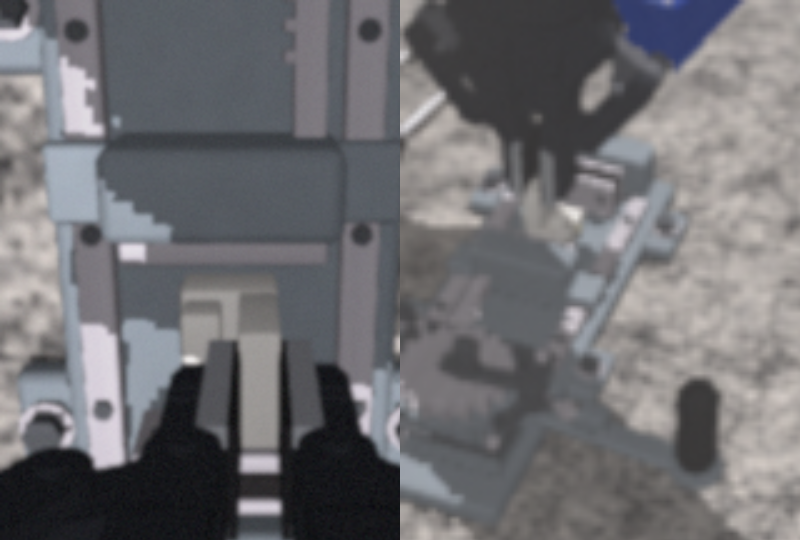

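Emit:
{"fn": "servo_tool", "kwargs": {"rows": [[[0,0,0.0004,0,0,0,0],[0,0,0.0004,0,0,0,0.15],[0,0,0.0002,0,0,0,0.25],[0,0,0,0,0,0,0.3],[0,0,-0.01,0,0,0,0.3],[0,0,-0.03,0,0,0,0.3],[0,0,-0.055,0,0,0,0.3],[0,0,-0.08,0,0,0,0.3],[0,0,-0.1,0,0,0,0.3],[0,0,-0.1,0,0,0,0.3]]]}}

```text
time_s: 8.0
eef_pos: [0.5446, -0.3211, 0.16]
ee_rot: [0.673, 0.74, 0.001, 0.003]
wrist_force: [0.9, 0.4, -0.9]
grip_width: 0.0258
```

Run:
```python
from h import *
o=status.get_obs(); print({k:np.round(v,4) for k,v in o.items() if k in('time_s','eef_pos','ee_rot','wrist_force','joints','grip_width')})
d=shot('wrist','w6.png')
cv2.imwrite('pics/w6z.png',cv2.resize(cv2.imread('pics/w6.png')[0:260,100:440],None,fx=2.3,fy=2.3,interpolation=cv2.INTER_CUBIC))
```

```text
{'time_s': np.float64(8.0), 'joints': array([ 0.7477,  0.4747, -0.3689,  1.4655,  0.1768,  1.2275,  0.4518]), 'eef_pos': array([ 0.5446, -0.3211,  0.16  ]), 'ee_rot': array([6.730e-01, 7.396e-01, 6.000e-04, 3.200e-03]), 'wrist_force': array([ 0.8926,  0.3688, -0.9393]), 'grip_width': np.float64(0.0258)}
```

View pics/w6z.png

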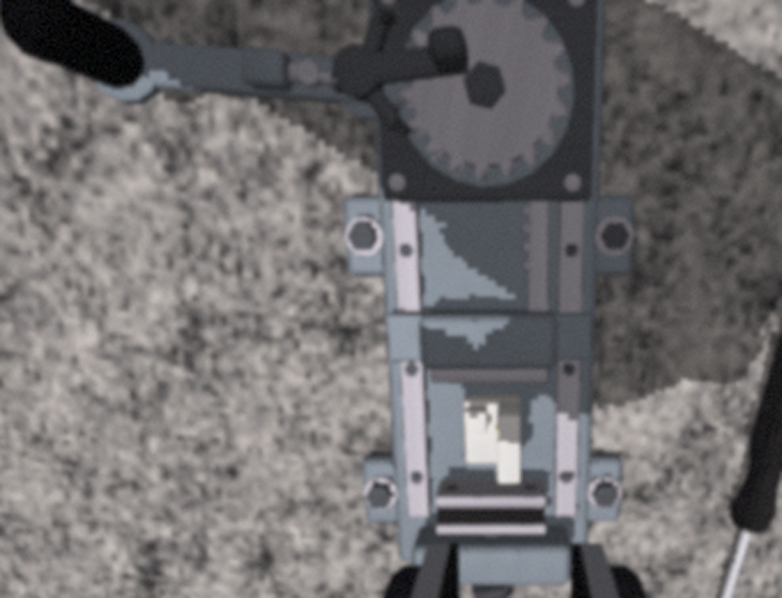

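Run:
```python
from h import *
d=load('w6.png')
a=cv2.imread('pics/w6.png');cv2.imwrite('pics/w6t.png',cv2.resize(a[0:90,230:370],None,fx=5.5,fy=5.5,interpolation=cv2.INTER_CUBIC))
cv2.imwrite('pics/w1t.png',cv2.resize(cv2.imread('pics/w1.png')[40:100,180:260],None,fx=9,fy=9,interpolation=cv2.INTER_CUBIC))
q=lambda p:np.array(p)/2.3+[100,0]
L=np.array([(401,1)])
b=plane(d,q([(363,236),(380,493),(615,236),(605,493)]),.014);print(b.round(4))
m=(b[:2]+b[2:])/2; v=m[0]-m[1]; print('mid',m.round(4),np.degrees(np.arctan2(-v[0],v[1])))
s=plane(d,q([(397,182),(573,182)]),.048);print('housing screws',s.round(4))
```

```text
[[ 0.4811 -0.2504  0.014 ]
 [ 0.4912 -0.3542  0.014 ]
 [ 0.5766 -0.2415  0.014 ]
 [ 0.5866 -0.3454  0.014 ]]
mid [[ 0.5288 -0.2459  0.014 ]
 [ 0.5389 -0.3498  0.014 ]] 5.559186114879525
housing screws [[ 0.4986 -0.2322  0.048 ]
 [ 0.5557 -0.2269  0.048 ]]
```

View pics/w6t.png

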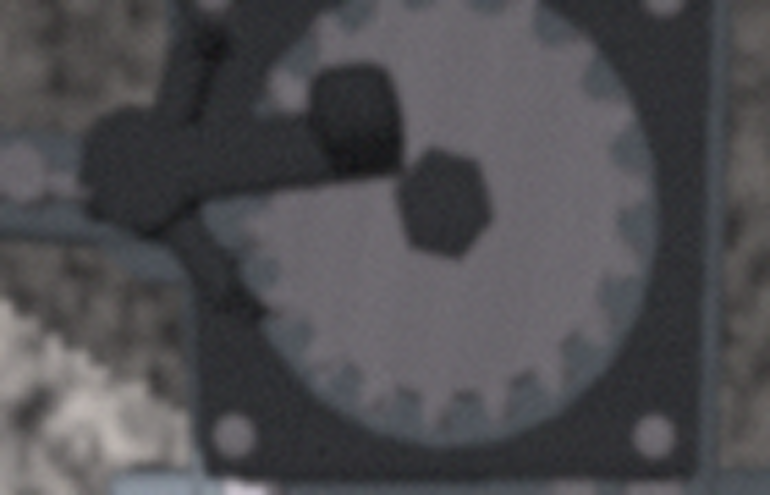

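View pics/w1t.png

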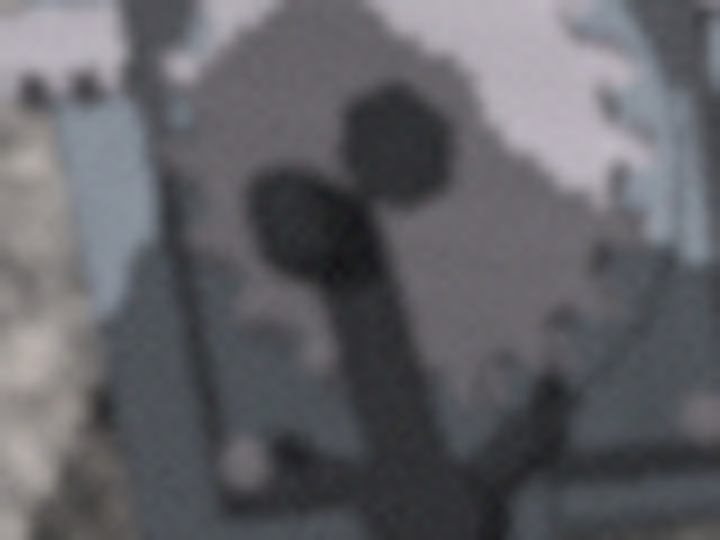

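Run:
```python
from h import *
d6=load('w6.png'); d1=load('w1.png')
def tri(pa,pb):
    A=[];B=[]
    for d,p in((d6,pa),(d1,pb)):
        Rw,o=cam(d); r=Rw@np.linalg.inv(d['intrinsics'])@np.r_[p,1]; r/=np.linalg.norm(r); P=np.eye(3)-np.outer(r,r); A.append(P);B.append(P@o)
    return np.linalg.solve(sum(A),sum(B))
print('tab',plane(d6,[[293.6,17.8]],.066),plane(d1,[[212.8,63.9]],.066),tri([293.6,17.8],[212.8,63.9]))
h6=[310.9,36.9];h1=np.array([398,147])/9+[180,40]
print('hub',tri(h6,h1),plane(d6,[h6],.05))
d=load('top0.png');print('grip top0',plane(d,[[230+277/4.5,130+425/4.5]],.081))
print('grip w1',plane(d1,[[231.5,173.5]],.081))
b=np.array([.5288,-.2459]); u=np.array([-.0969,.9953]); 
print('axis along mid from hub', )
```

```text
tab [[ 0.51356496 -0.194597    0.066     ]] [[ 0.51329406 -0.19635774  0.066     ]] [ 0.51348733 -0.19441331  0.06240149]
hub [ 0.52424226 -0.19900023  0.03676504] [[ 0.52494147 -0.20161409  0.05      ]]
grip top0 [[ 0.40536991 -0.20373583  0.081     ]]
grip w1 [[ 0.40944459 -0.20915651  0.081     ]]
axis along mid from hub
```

Emit:
{"fn": "servo_tool", "kwargs": {"rows": [[[0.03,-0.004,0,0,0,0,0],[0.06,-0.008,0,0,0,0,0],[0.09,-0.012,0,0,0,0,0],[0.12,-0.016,0,0,0,0,0],[0.14,-0.018,0.01,0,0,0,0],[0.148,-0.0193,0.03,0,0,0,0],[0.148,-0.0193,0.05,0,0,0,0],[0.148,-0.0193,0.062,0,0,0,0],[0.148,-0.0193,0.065,0,0,0,0],[0.148,-0.0193,0.065,0,0,0,0]]]}}

```text
time_s: 9.3
eef_pos: [0.511, -0.1755, 0.0929]
ee_rot: [0.673, 0.739, 0.0, 0.002]
wrist_force: [-0.2, 0.1, -0.2]
grip_width: -0.0001
```

Run:
```python
from h import *
o=status.get_obs(); print({k:np.round(v,4) for k,v in o.items() if k in('time_s','eef_pos','ee_rot','wrist_force','joints','grip_width')})
d=shot('wrist','w7.png')
d=shot('side','s7.png')
a=cv2.imread('pics/w7.png');a=cv2.resize(a[180:400,220:420],None,fx=2.5,fy=2.5)
b=cv2.imread('pics/s7.png');b=cv2.resize(b[150:270,230:350],None,fx=4.58,fy=4.58)[:550]
cv2.imwrite('pics/c7.png',np.hstack([a[:540,:400],b[:540,:400]]))
```

```text
{'time_s': np.float64(9.3), 'joints': array([ 0.626 ,  0.3674, -0.4298,  1.7877,  0.178 ,  1.0207,  0.2225]), 'eef_pos': array([ 0.511 , -0.1755,  0.0929]), 'ee_rot': array([6.732e-01, 7.395e-01, 3.000e-04, 2.000e-03]), 'wrist_force': array([-0.1665,  0.0764, -0.2428]), 'grip_width': np.float64(-0.0001)}
```

View pics/c7.png

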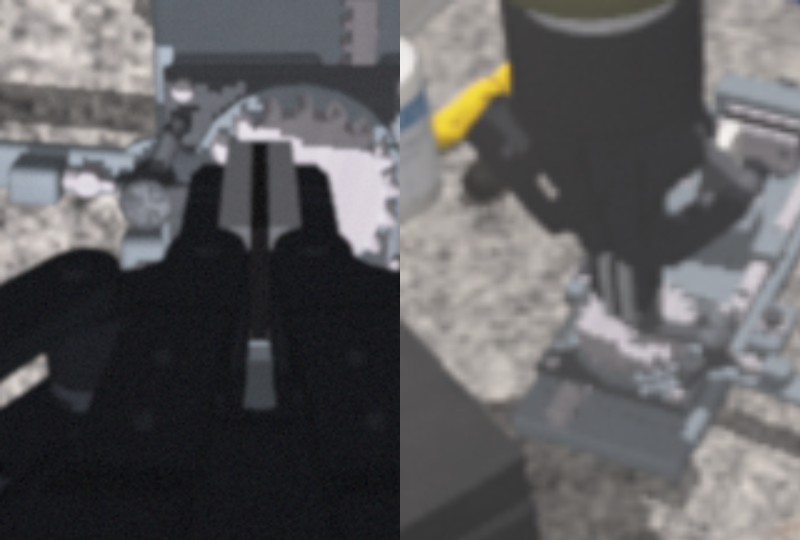

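View pics/w7.png

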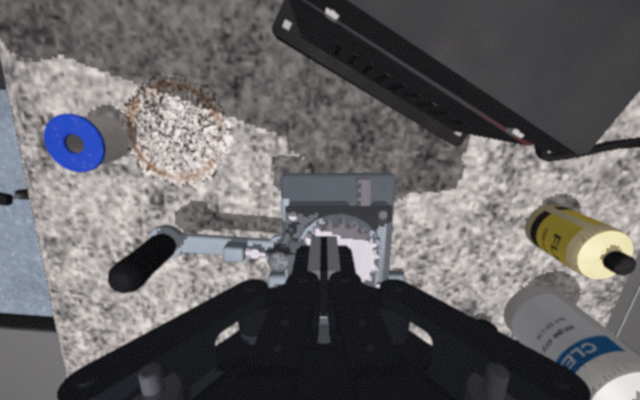

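Emit:
{"fn": "servo_tool", "kwargs": {"rows": [[[0,0,0.01,0,0,0,0],[0,0,0.018,0,0,0,0],[0,0,0.021,0,0,0,0],[-0.003,0,0.021,0,0,0,0],[-0.006,0,0.021,0,0,0,0],[-0.009,0,0.021,0,0,0,0],[-0.012,0,0.021,0,0,0,0],[-0.014,0,0.021,0,0,0,0],[-0.016,0,0.021,0,0,0,0],[-0.016,0,0.021,0,0,0,0]]]}}

```text
time_s: 10.65
eef_pos: [0.5128, -0.1898, 0.0725]
ee_rot: [0.673, 0.74, 0.001, 0.002]
wrist_force: [-1.4, 5.5, 2.2]
grip_width: 0.0001
```

Emit:
{"fn": "servo_tool", "kwargs": {"rows": [[[0.01,0,0,0,0,0,0],[0.016,0,-0.02,0,0,0,0],[0.01,0,-0.06,0,0,0,0],[-0.01,0,-0.09,0,0,0,0.3],[-0.04,0,-0.1,0,0,0,0.3],[-0.07,0,-0.1,0,0,0,0.3],[-0.09,0,-0.1,0,0,0,0.3],[-0.1,0,-0.1,0,0,0,0.3],[-0.1,0,-0.1,0,0,0,0.3],[-0.1,0,-0.1,0,0,0,0.3]]]}}

```text
time_s: 11.9
eef_pos: [0.5223, -0.2879, 0.1725]
ee_rot: [0.672, 0.741, 0.001, 0.001]
wrist_force: [-0.1, 1.0, -0.2]
grip_width: 0.0256
```

Run:
```python
from h import *
o=status.get_obs(); print({k:np.round(v,4) for k,v in o.items() if k in('time_s','eef_pos','ee_rot','wrist_force','joints','grip_width')})
d=shot('wrist','w8.png')
cv2.imwrite('pics/w8z.png',cv2.resize(cv2.imread('pics/w8.png')[0:260,100:440],None,fx=2.3,fy=2.3,interpolation=cv2.INTER_CUBIC))
```

```text
{'time_s': np.float64(11.9), 'joints': array([ 0.7467,  0.3946, -0.3856,  1.5505,  0.1529,  1.2235,  0.4332]), 'eef_pos': array([ 0.5223, -0.2879,  0.1725]), 'ee_rot': array([0.672 , 0.7406, 0.0012, 0.0012]), 'wrist_force': array([-0.0505,  1.0213, -0.2245]), 'grip_width': np.float64(0.0256)}
```

View pics/w8z.png

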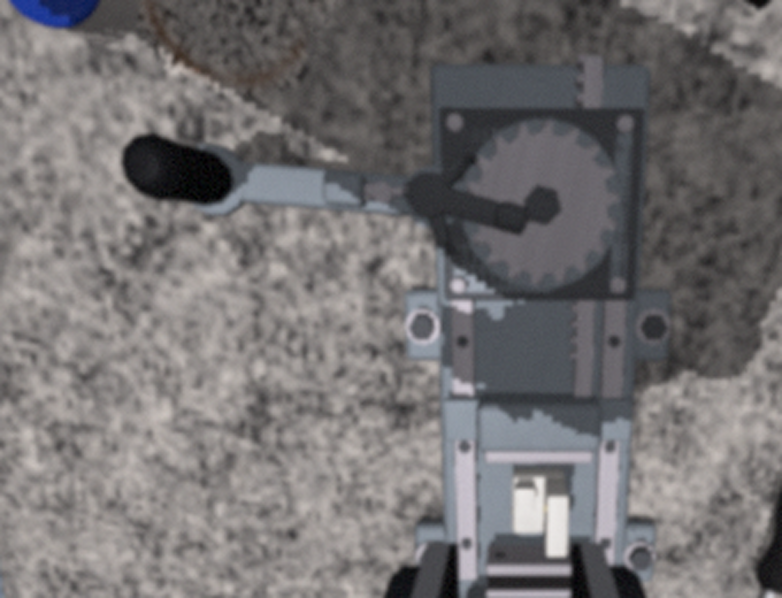

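Run:
```python
from h import *
d=load('w8.png'); q=lambda p:np.array(p)/2.3+[100,0]
a=cv2.imread('pics/w8.png');g=cv2.cvtColor(a,cv2.COLOR_BGR2GRAY)
print('grip top',plane(d,q([(152,165)]),.081),'base',plane(d,q([(203,177)]),.036))
print('hub',plane(d,q([(543,204)]),.049),'tab',plane(d,q([(512,214)]),.066))
b=plane(d,q([(422,326),(653,326)]),.014);print(b,b.mean(0))
r=plane(d,q([(462,341),(466,445),(467,543),(614,341),(610,445),(606,543)]),.019);m=(r[:3]+r[3:])/2;v=m[0]-m[2];print(m,np.degrees(np.arctan2(-v[0],v[1])))
cv2.imwrite('pics/w8g.png',cv2.resize(a[40:110,140:210],None,fx=8,fy=8,interpolation=cv2.INTER_CUBIC))
```

```text
grip top [[ 0.40676977 -0.2024479   0.081     ]] base [[ 0.40238448 -0.20216054  0.036     ]]
hub [[ 0.52428004 -0.20022303  0.049     ]] tab [[ 0.51399714 -0.20520157  0.066     ]]
[[ 0.48095382 -0.25021457  0.014     ]
 [ 0.57611616 -0.24105126  0.014     ]] [ 0.52853499 -0.24563292  0.014     ]
[[ 0.52912731 -0.25111198  0.019     ]
 [ 0.53384703 -0.2951972   0.019     ]
 [ 0.53804398 -0.34070222  0.019     ]] 5.683774511898482
```

View pics/w8g.png

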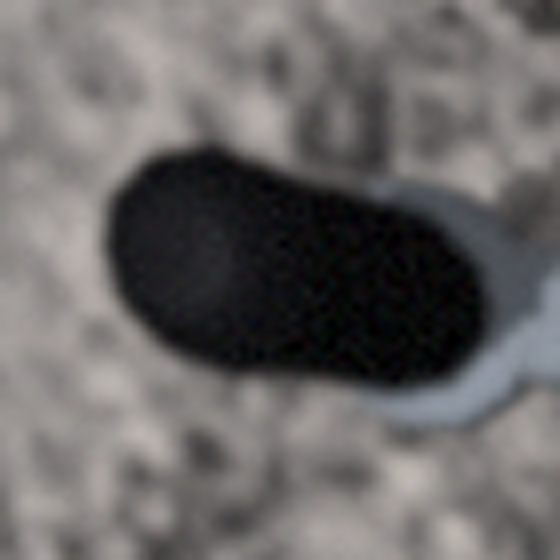

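Emit:
{"fn": "servo_tool", "kwargs": {"rows": [[[0.01,-0.011,0,0,0,0.18,0.6],[0.021,-0.023,0,0,0,0.36,0.6],[0.032,-0.036,0,0,0,0.54,0.6],[0.043,-0.048,0,0,0,0.72,0.6],[0.054,-0.06,0,0,0,0.9,0.6],[0.065,-0.073,0.01,0,0,1.08,0.6],[0.076,-0.085,0.02,0,0,1.26,0.6],[0.086,-0.096,0.03,0,0,1.44,0.6],[0.0964,-0.1079,0.04,0,0,1.62,0.6],[0.0964,-0.1079,0.04,0,0,1.651,0.6]]]}}

```text
time_s: 13.2
eef_pos: [0.4049, -0.2012, 0.1318]
ee_rot: [1.0, 0.009, 0.001, -0.0]
wrist_force: [0.5, -1.1, -0.1]
grip_width: 0.0515
```

Run:
```python
from h import *
o=status.get_obs(); print({k:np.round(v,4) for k,v in o.items() if k in('time_s','eef_pos','ee_rot','wrist_force','joints','grip_width')})
d=shot('wrist','w9.png')
```

```text
{'time_s': np.float64(13.2), 'joints': array([ 0.6016,  0.1215, -0.224 ,  1.9735,  0.0297,  1.0479, -1.1882]), 'eef_pos': array([ 0.4049, -0.2012,  0.1318]), 'ee_rot': array([ 1.0e+00,  9.1e-03,  1.1e-03, -2.0e-04]), 'wrist_force': array([ 0.5084, -1.0953, -0.0621]), 'grip_width': np.float64(0.0515)}
```

View pics/w9.png

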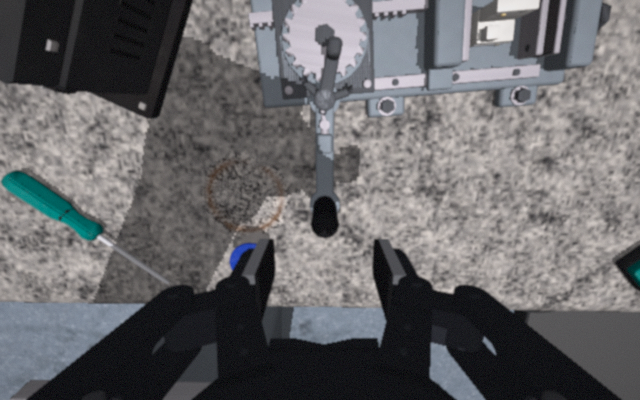

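Run:
```python
from h import *
d=load('w9.png');Rt=R.from_quat(d['rot']).as_matrix()
for p,z in [((325,224),.081),((324.5,206),.036),((327,35),.049),((334,45),.066)]:
  w=plane(d,[p],z); print(p,w.round(4),((w-d['eef'])@Rt).round(4))
```

```text
(325, 224) [[ 0.4068 -0.2026  0.081 ]] [[0.0018 0.0015 0.0508]]
(324.5, 206) [[ 0.4038 -0.2024  0.036 ]] [[-0.0013  0.0013  0.0957]]
(327, 35) [[ 0.5225 -0.2018  0.049 ]] [[0.1174 0.0028 0.083 ]]
(334, 45) [[ 0.5137 -0.2059  0.066 ]] [[0.1086 0.0067 0.066 ]]
```

Emit:
{"fn": "servo_tool", "kwargs": {"rows": [[[0.0005,0.0014,0.02,0,0,0.012,0.6],[0.0005,0.0014,0.04,0,0,0.012,0.6],[0.0005,0.0014,0.06,0,0,0.012,0.6],[0.0005,0.0014,0.07,0,0,0.012,0.5],[0.0005,0.0014,0.07,0,0,0.012,0.3],[0.0005,0.0014,0.07,0,0,0.012,0.1],[0.0005,0.0014,0.07,0,0,0.012,0.1],[0.0005,0.0014,0.07,0,0,0.012,0.1],[0.0005,0.0014,0.07,0,0,0.012,0.1],[0.0005,0.0014,0.07,0,0,0.012,0.1]]], "newtons": 20}}

```text
time_s: 14.5
eef_pos: [0.4071, -0.2034, 0.0629]
ee_rot: [1.0, 0.003, 0.002, 0.0]
wrist_force: [0.8, 0.7, 2.3]
grip_width: 0.0178
```

```bash
cat >> h.py <<'E'
def st():
    o=status.get_obs(); q=o['ee_rot']; f=o['wrist_force']; phi=2*np.arctan2(q[1],q[0]); th=np.radians(5.65)-phi
    Rt=R.from_quat(q).as_matrix()
    print('t',round(float(o['time_s']),2),'p',np.round(o['eef_pos'],4),'theta',round(float(th),3),'Ftool',(f@Rt).round(2),'w',round(float(o['grip_width']),4),'tilt',np.round(q[2:],4))
    c=np.array([.5235,-.201]); v=np.array(o['eef_pos'])[:2]-c; print('r',np.linalg.norm(v).round(4),'th_pos',round(float(np.radians(5.65)-np.arctan2(-v[1],-v[0])),3))
E
python3 -c "
from h import *
st()"
```

```text
t 14.5 p [ 0.4071 -0.2034  0.0629] theta 0.092 Ftool [ 0.77 -0.64 -2.29] w 0.0178 tilt [0.0023 0.0003]
r 0.1165 th_pos 0.078
```

Emit:
{"fn": "servo_tool", "kwargs": {"rows": [[[0.0001,-0.0048,0,0,0,0.04,0.1],[0.0004,-0.0096,0,0,0,0.08,0.1],[0.0009,-0.0144,0,0,0,0.12,0.1],[0.0015,-0.0191,0,0,0,0.16,0.1],[0.0024,-0.0238,0,0,0,0.2,0.1],[0.0034,-0.0285,0,0,0,0.24,0.1],[0.0047,-0.0332,0,0,0,0.28,0.1],[0.0061,-0.0377,0,0,0,0.32,0.1],[0.0077,-0.0423,0,0,0,0.36,0.1],[0.0086,-0.0445,0,0,0,0.38,0.1]]]}}

```text
time_s: 15.75
eef_pos: [0.4142, -0.1593, 0.0628]
ee_rot: [0.982, -0.186, 0.001, 0.0]
wrist_force: [-5.3, -1.4, 5.9]
grip_width: 0.0178
```

```bash
python3 -c "
from h import *
st(); shot('wrist','w10.png')"
```

```text
t 15.75 p [ 0.4142 -0.1593  0.0628] theta 0.473 Ftool [-4.45  3.26 -5.94] w 0.0178 tilt [0.0013 0.0003]
r 0.117 th_pos 0.463
```

View pics/w10.png

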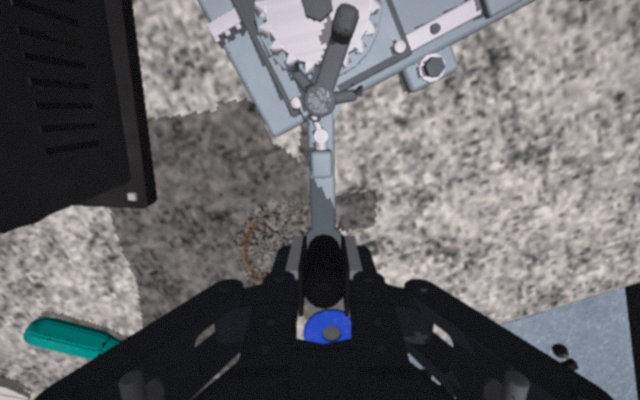

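Emit:
{"fn": "servo_tool", "kwargs": {"rows": [[[-0.0004,0.0121,0,0,0,-0.1,0.1],[0.0014,0.024,0,0,0,-0.2,0.1],[0.0044,0.0358,0,0,0,-0.3,0.1],[0.0086,0.0471,0,0,0,-0.4,0.1],[0.0138,0.058,0,0,0,-0.5,0.1],[0.0202,0.0684,0,0,0,-0.6,0.1],[0.0274,0.0779,0,0,0,-0.7,0.1],[0.0357,0.0868,0,0,0,-0.8,0.1],[0.0448,0.0948,0,0,0,-0.9,0.1],[0.0477,0.097,0,0,0,-0.93,0.1]]]}}

```text
time_s: 17.05
eef_pos: [0.4263, -0.2643, 0.063]
ee_rot: [0.961, 0.276, 0.003, 0.0]
wrist_force: [10.3, 8.2, -3.0]
grip_width: 0.018
```

```bash
python3 -c "
from h import *
st(); shot('wrist','w11.png')"
```

```text
t 17.05 p [ 0.4263 -0.2643  0.063 ] theta -0.461 Ftool [13.04 -1.53  3.13] w 0.018 tilt [0.0034 0.0001]
r 0.116 th_pos -0.479
```

View pics/w11.png

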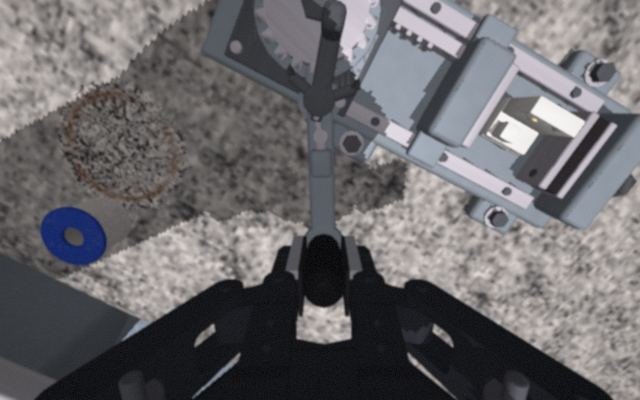

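```bash
python3 -c "
from h import *
from scipy.optimize import least_squares
P=np.array([[.4071,-.2034],[.4142,-.1593],[.4263,-.2643]])
for k in (1e9,15,8):
  F=np.array([.77,-4.45,13.])/k*1e-3
  for Rr in (.12,.118):
    # positive F: pulled inward: true radius = |p-c| - F
    s=least_squares(lambda c:np.linalg.norm(P-c,axis=1)-F-Rr,[.5235,-.201]);print(k,Rr,s.x.round(4),(s.fun*1e3).round(2))
"
```

```text
1000000000.0 0.12 [ 0.5272 -0.1994] [ 0.15 -0.1  -0.07]
1000000000.0 0.118 [ 0.5251 -0.1997] [ 0.01 -0.01 -0.01]
15 0.12 [ 0.5273 -0.1981] [ 0.25 -0.16 -0.11]
15 0.118 [ 0.5252 -0.1984] [ 0.11 -0.07 -0.05]
8 0.12 [ 0.5274 -0.1969] [ 0.33 -0.21 -0.15]
8 0.118 [ 0.5252 -0.1972] [ 0.19 -0.13 -0.09]
```

```bash
cat >> h.py <<'E'
C=np.array([.527,-.198]); RR=.12; V=np.radians(5.65)
def lev():
    o=status.get_obs(); p=np.array(o['eef_pos']); v=C-p[:2]; return V-np.arctan2(v[1],v[0]), np.linalg.norm(v)
def plan(ths,z=.0625):
    o=status.get_obs(); Rt=R.from_quat(o['ee_rot']); p=np.array(o['eef_pos'])
    for t in ths:
        a=V-t; g=np.r_[C-RR*np.array([np.cos(a),np.sin(a)]),z]
        Rg=R.from_matrix(np.array([[np.cos(a),np.sin(a),0],[np.sin(a),-np.cos(a),0],[0,0,-1]]).T).as_matrix()
        Rg=np.array([[np.cos(a),np.sin(a),0],[np.sin(a),-np.cos(a),0],[0,0,-1]]).T
        d=Rt.inv().apply(g-p); w=(Rt.inv()*R.from_matrix(Rg)).as_rotvec()
        print(round(t,3),[*(float(x) for x in d.round(4)),*(float(x) for x in w.round(3)),0.1])
def fs():
    o=status.get_obs(); f=R.from_quat(o['ee_rot']).inv().apply(o['wrist_force']); l=lev()
    print('t',round(float(o['time_s']),2),'theta',l[0].round(3),'r',l[1].round(4),'Ftool',f.round(2),'w',round(float(o['grip_width']),4))
E
python3 - <<'E'
from h import *
fs(); plan(np.r_[np.linspace(lev()[0],.46,10)[1:],.46])
d=load('w11.png')
cv2.imwrite('pics/w11z.png',cv2.resize(cv2.imread('pics/w11.png')[20:230,400:640],None,fx=3,fy=3,interpolation=cv2.INTER_CUBIC))
E
```

```text
t 17.1 theta -0.486 r 0.1205 Ftool [13.1   0.15  6.5 ] w 0.0182
-0.381 [0.0009, -0.0126, 0.0005, 0.002, -0.007, 0.082, 0.1]
-0.276 [0.0026, -0.0251, 0.0005, 0.002, -0.007, 0.187, 0.1]
-0.171 [0.0056, -0.0373, 0.0005, 0.001, -0.007, 0.292, 0.1]
-0.065 [0.0098, -0.0492, 0.0005, 0.001, -0.007, 0.397, 0.1]
0.04 [0.0153, -0.0606, 0.0005, 0.001, -0.007, 0.502, 0.1]
0.145 [0.0219, -0.0713, 0.0005, 0.0, -0.007, 0.607, 0.1]
0.25 [0.0296, -0.0812, 0.0005, -0.0, -0.007, 0.712, 0.1]
0.355 [0.0384, -0.0903, 0.0006, -0.0, -0.007, 0.817, 0.1]
0.46 [0.048, -0.0985, 0.0006, -0.001, -0.007, 0.922, 0.1]
0.46 [0.048, -0.0985, 0.0006, -0.001, -0.007, 0.922, 0.1]
```

View pics/w11z.png

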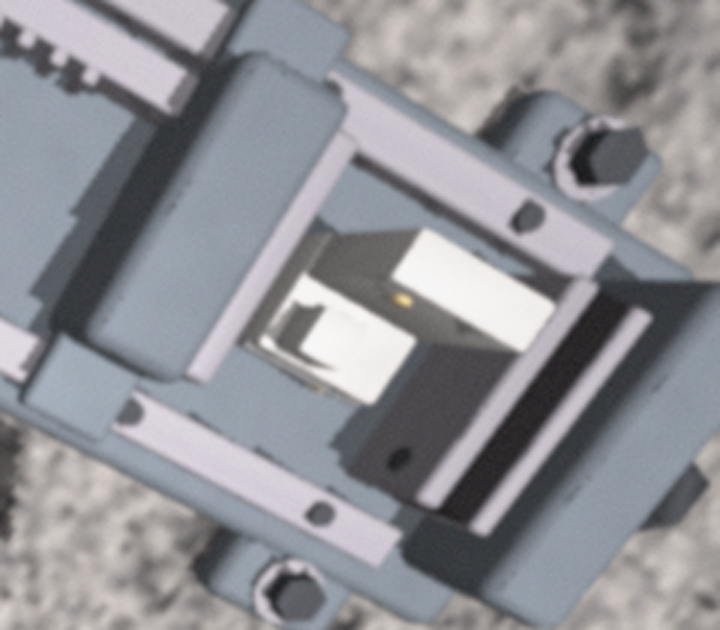

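```bash
cat >> h.py <<'E'
def gap(f,J,A,z=.036):
    d=load(f); j=plane(d,J,z); a=plane(d,A,z); vy=np.array([-np.sin(V),np.cos(V)])
    print('jaw y',(j[:,:2]@vy).round(4),'anvil',(a[:,:2]@vy).round(4),'gap',((j[:,:2]@vy).mean()-(a[:,:2]@vy).mean()).round(4))
E
python3 - <<'E'
from h import *
q=lambda p:np.array(p)/3+[400,20]
gap('w11.png',q([(357,142),(200,380)]),q([(580,282),(420,495)]))
q=lambda p:np.array(p)/3+[240,70]
gap('w4.png',q([(150,295),(320,292)]),q([(293,450),(275,450)]))
E
```

```text
jaw y [-0.3486 -0.3476] anvil [-0.3952 -0.3944] gap 0.0467
jaw y [-0.3481 -0.3479] anvil [-0.3943 -0.3942] gap 0.0462
```

Emit:
{"fn": "servo_tool", "kwargs": {"rows": [[[0.0009,-0.0126,0,0,0,0.085,0.1],[0.0026,-0.0251,0,0,0,0.187,0.1],[0.0056,-0.0373,0,0,0,0.292,0.1],[0.0098,-0.0492,0,0,0,0.397,0.1],[0.0153,-0.0606,0,0,0,0.502,0.1],[0.0219,-0.0713,0,0,0,0.607,0.1],[0.0296,-0.0812,0,0,0,0.712,0.1],[0.0384,-0.0903,0,0,0,0.817,0.1],[0.048,-0.0985,0,0,0,0.922,0.1],[0.048,-0.0985,0,0,0,0.922,0.1]]]}}

```text
time_s: 18.35
eef_pos: [0.4152, -0.1558, 0.063]
ee_rot: [0.984, -0.18, 0.004, -0.001]
wrist_force: [2.3, -4.1, -4.6]
grip_width: 0.0176
```

Run:
```python
from h import *
fs(); plan(np.r_[np.linspace(lev()[0],-.46,10)[1:],-.46])
shot('top','t12.png');cv2.imwrite('pics/t12z.png',cv2.resize(cv2.imread('pics/t12.png')[130:260,230:400],None,fx=4.5,fy=4.5,interpolation=cv2.INTER_CUBIC))
```

```text
t 18.35 theta 0.46 r 0.1195 Ftool [3.6  3.04 4.62] w 0.0176
0.358 [0.0002, 0.0122, 0.0005, -0.003, -0.007, -0.103, 0.1]
0.255 [0.002, 0.0244, 0.0005, -0.003, -0.007, -0.205, 0.1]
0.153 [0.0051, 0.0362, 0.0005, -0.002, -0.007, -0.307, 0.1]
0.051 [0.0094, 0.0477, 0.0004, -0.002, -0.008, -0.409, 0.1]
-0.051 [0.0149, 0.0587, 0.0004, -0.001, -0.008, -0.511, 0.1]
-0.153 [0.0214, 0.069, 0.0005, -0.001, -0.008, -0.614, 0.1]
-0.256 [0.029, 0.0787, 0.0005, -0.001, -0.008, -0.716, 0.1]
-0.358 [0.0375, 0.0875, 0.0005, -0.0, -0.008, -0.818, 0.1]
-0.46 [0.0468, 0.0954, 0.0005, 0.0, -0.008, -0.92, 0.1]
-0.46 [0.0468, 0.0954, 0.0005, 0.0, -0.008, -0.92, 0.1]
```

View pics/t12z.png

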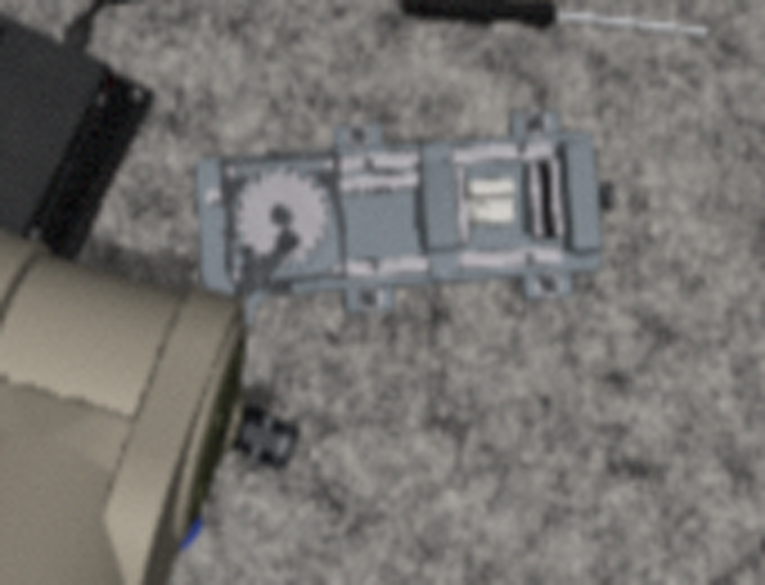

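Emit:
{"fn": "servo_tool", "kwargs": {"rows": [[[0.0002,0.0122,0,0,0,-0.103,0.1],[0.002,0.0244,0,0,0,-0.205,0.1],[0.0051,0.0362,0,0,0,-0.307,0.1],[0.0094,0.0477,0,0,0,-0.409,0.1],[0.0149,0.0587,0,0,0,-0.511,0.1],[0.0214,0.069,0,0,0,-0.614,0.1],[0.029,0.0787,0,0,0,-0.716,0.1],[0.0375,0.0875,0,0,0,-0.818,0.1],[0.0468,0.0954,0,0,0,-0.92,0.1],[0.0468,0.0954,0,0,0,-0.92,0.1]]]}}

```text
time_s: 19.65
eef_pos: [0.4251, -0.2624, 0.063]
ee_rot: [0.961, 0.276, 0.004, 0.001]
wrist_force: [-1.9, -0.3, 2.8]
grip_width: 0.0178
```

Run:
```python
from h import *
fs(); plan(np.r_[np.linspace(lev()[0],.46,10)[1:],.46])
shot('wrist','w13.png')
cv2.imwrite('pics/w13z.png',cv2.resize(cv2.imread('pics/w13.png')[20:230,400:640],None,fx=3,fy=3,interpolation=cv2.INTER_CUBIC))
```

```text
t 19.65 theta -0.465 r 0.1205 Ftool [-1.76 -0.7  -2.86] w 0.0178
-0.362 [0.0011, -0.0123, 0.0004, 0.003, -0.007, 0.098, 0.1]
-0.26 [0.0029, -0.0245, 0.0004, 0.002, -0.007, 0.201, 0.1]
-0.157 [0.006, -0.0365, 0.0004, 0.002, -0.007, 0.304, 0.1]
-0.054 [0.0103, -0.048, 0.0004, 0.002, -0.007, 0.406, 0.1]
0.049 [0.0157, -0.0591, 0.0004, 0.001, -0.007, 0.509, 0.1]
0.152 [0.0223, -0.0695, 0.0004, 0.001, -0.007, 0.612, 0.1]
0.254 [0.0299, -0.0792, 0.0004, 0.001, -0.008, 0.715, 0.1]
0.357 [0.0384, -0.0881, 0.0005, 0.0, -0.008, 0.818, 0.1]
0.46 [0.0479, -0.0961, 0.0005, -0.0, -0.008, 0.92, 0.1]
0.46 [0.0479, -0.0961, 0.0005, -0.0, -0.008, 0.92, 0.1]
```

View pics/w13z.png

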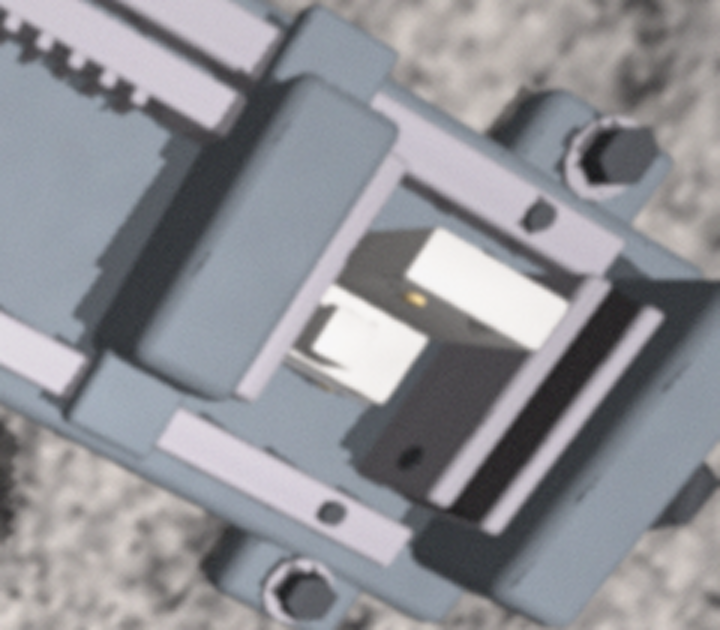

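Run:
```python
from h import *
q=lambda p:np.array(p)/3+[400,20]
gap('w13.png',q([(405,160),(247,400)]),q([(592,280),(432,495)]))
```

```text
jaw y [-0.3554 -0.355 ] anvil [-0.3951 -0.3945] gap 0.0396
```

Emit:
{"fn": "servo_tool", "kwargs": {"rows": [[[0.0011,-0.0123,0,0,0,0.098,0.1],[0.0029,-0.0245,0,0,0,0.201,0.1],[0.006,-0.0365,0,0,0,0.304,0.1],[0.0103,-0.048,0,0,0,0.406,0.1],[0.0157,-0.0591,0,0,0,0.509,0.1],[0.0223,-0.0695,0,0,0,0.612,0.1],[0.0299,-0.0792,0,0,0,0.715,0.1],[0.0384,-0.0881,0,0,0,0.818,0.1],[0.0479,-0.0961,0,0,0,0.92,0.1],[0.0479,-0.0961,0,0,0,0.92,0.1]]]}}

```text
time_s: 20.95
eef_pos: [0.4154, -0.155, 0.0631]
ee_rot: [0.983, -0.182, 0.004, -0.001]
wrist_force: [4.1, -3.8, -6.4]
grip_width: 0.018
```

Run:
```python
from h import *
fs(); plan(np.r_[np.linspace(lev()[0],-.46,10)[1:],-.46])
```

```text
t 20.95 theta 0.466 r 0.1196 Ftool [5.16 2.1  6.4 ] w 0.018
0.363 [0.0002, 0.0123, 0.0006, -0.003, -0.009, -0.101, 0.1]
0.26 [0.0021, 0.0245, 0.0005, -0.002, -0.009, -0.203, 0.1]
0.158 [0.0052, 0.0365, 0.0005, -0.002, -0.009, -0.306, 0.1]
0.055 [0.0095, 0.048, 0.0005, -0.001, -0.009, -0.409, 0.1]
-0.048 [0.015, 0.0591, 0.0005, -0.001, -0.009, -0.512, 0.1]
-0.151 [0.0216, 0.0695, 0.0006, -0.0, -0.009, -0.615, 0.1]
-0.254 [0.0293, 0.0792, 0.0006, 0.0, -0.009, -0.718, 0.1]
-0.357 [0.0378, 0.0881, 0.0007, 0.001, -0.009, -0.821, 0.1]
-0.46 [0.0473, 0.096, 0.0007, 0.001, -0.009, -0.924, 0.1]
-0.46 [0.0473, 0.096, 0.0007, 0.001, -0.009, -0.924, 0.1]
```

Emit:
{"fn": "servo_tool", "kwargs": {"rows": [[[0.0002,0.0123,0,0,0,-0.101,0.1],[0.0021,0.0245,0,0,0,-0.203,0.1],[0.0052,0.0365,0,0,0,-0.306,0.1],[0.0095,0.048,0,0,0,-0.409,0.1],[0.015,0.0591,0,0,0,-0.512,0.1],[0.0216,0.0695,0,0,0,-0.615,0.1],[0.0293,0.0792,0,0,0,-0.718,0.1],[0.0378,0.0881,0,0,0,-0.821,0.1],[0.0473,0.096,0,0,0,-0.924,0.1],[0.0473,0.096,0,0,0,-0.924,0.1]]]}}

```text
time_s: 22.2
eef_pos: [0.4246, -0.2618, 0.063]
ee_rot: [0.962, 0.274, 0.004, 0.001]
wrist_force: [-2.5, -1.1, 2.3]
grip_width: 0.0177
```

Run:
```python
from h import *
fs(); plan(np.r_[np.linspace(lev()[0],.2,10)[1:],.2])
shot('wrist','w15.png')
cv2.imwrite('pics/w15z.png',cv2.resize(cv2.imread('pics/w15.png')[20:230,400:640],None,fx=3,fy=3,interpolation=cv2.INTER_CUBIC))
```

```text
t 22.2 theta -0.458 r 0.1206 Ftool [-2.69 -0.34 -2.34] w 0.0177
-0.385 [0.0009, -0.0088, 0.0005, 0.004, -0.007, 0.072, 0.1]
-0.312 [0.0019, -0.0175, 0.0005, 0.004, -0.007, 0.145, 0.1]
-0.239 [0.0035, -0.0261, 0.0004, 0.004, -0.007, 0.218, 0.1]
-0.166 [0.0057, -0.0346, 0.0004, 0.003, -0.007, 0.292, 0.1]
-0.093 [0.0085, -0.0429, 0.0004, 0.003, -0.008, 0.365, 0.1]
-0.019 [0.0119, -0.051, 0.0004, 0.003, -0.008, 0.438, 0.1]
0.054 [0.0159, -0.0588, 0.0004, 0.003, -0.008, 0.511, 0.1]
0.127 [0.0205, -0.0663, 0.0004, 0.002, -0.008, 0.584, 0.1]
0.2 [0.0256, -0.0735, 0.0004, 0.002, -0.008, 0.657, 0.1]
0.2 [0.0256, -0.0735, 0.0004, 0.002, -0.008, 0.657, 0.1]
```

View pics/w15z.png

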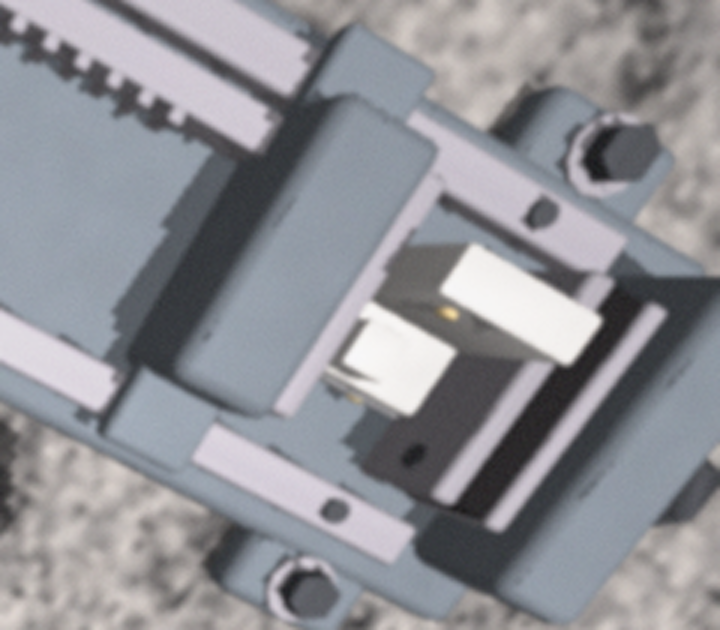

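Run:
```python
from h import *
q=lambda p:np.array(p)/3+[400,20]
gap('w15.png',q([(442,180),(290,415)]),q([(597,280),(435,497)]))
```

```text
jaw y [-0.3625 -0.3629] anvil [-0.3957 -0.395 ] gap 0.0327
```

Emit:
{"fn": "servo_tool", "kwargs": {"rows": [[[0.0009,-0.0088,0,0,0,0.072,0.1],[0.0019,-0.0175,0,0,0,0.145,0.1],[0.0035,-0.0261,0,0,0,0.218,0.1],[0.0057,-0.0346,0,0,0,0.292,0.1],[0.0085,-0.0429,0,0,0,0.365,0.1],[0.0119,-0.051,0,0,0,0.438,0.1],[0.0159,-0.0588,0,0,0,0.511,0.1],[0.0205,-0.0663,0,0,0,0.584,0.1],[0.0256,-0.0735,0,0,0,0.657,0.1],[0.0256,-0.0735,0,0,0,0.657,0.1]]]}}

```text
time_s: 23.5
eef_pos: [0.4076, -0.185, 0.063]
ee_rot: [0.999, -0.051, 0.004, 0.0]
wrist_force: [0.8, -3.4, -1.6]
grip_width: 0.0176
```

Run:
```python
from h import *
fs(); plan(np.r_[np.linspace(lev()[0],.36,9)[1:],.36,.36])
```

```text
t 23.5 theta 0.207 r 0.1201 Ftool [1.13 3.3  1.58] w 0.0176
0.226 [0.0002, -0.0023, 0.0005, -0.0, -0.009, 0.025, 0.1]
0.245 [0.0002, -0.0046, 0.0005, -0.0, -0.009, 0.044, 0.1]
0.264 [0.0004, -0.0069, 0.0005, -0.001, -0.009, 0.063, 0.1]
0.284 [0.0005, -0.0092, 0.0005, -0.001, -0.009, 0.082, 0.1]
0.303 [0.0007, -0.0115, 0.0005, -0.001, -0.009, 0.101, 0.1]
0.322 [0.001, -0.0137, 0.0005, -0.001, -0.009, 0.12, 0.1]
0.341 [0.0013, -0.016, 0.0005, -0.001, -0.009, 0.139, 0.1]
0.36 [0.0016, -0.0183, 0.0005, -0.001, -0.009, 0.158, 0.1]
0.36 [0.0016, -0.0183, 0.0005, -0.001, -0.009, 0.158, 0.1]
0.36 [0.0016, -0.0183, 0.0005, -0.001, -0.009, 0.158, 0.1]
```

Emit:
{"fn": "servo_tool", "kwargs": {"rows": [[[0.0001,-0.002,0,0,0,0.02,0.1],[0.0002,-0.004,0,0,0,0.04,0.1],[0.0003,-0.006,0,0,0,0.055,0.1],[0.0005,-0.008,0,0,0,0.075,0.1],[0.0006,-0.01,0,0,0,0.09,0.1],[0.0008,-0.012,0,0,0,0.105,0.1],[0.0011,-0.0145,0,0,0,0.125,0.1],[0.0011,-0.0145,0,0,0,0.125,0.1],[0.0011,-0.0145,0,0,0,0.125,0.1],[0.0011,-0.0145,0,0,0,0.125,0.1]]]}}

```text
time_s: 24.75
eef_pos: [0.4102, -0.1708, 0.0631]
ee_rot: [0.993, -0.114, 0.004, -0.0]
wrist_force: [0.3, -5.3, -4.2]
grip_width: 0.0178
```

Run:
```python
from h import *
fs(); plan([.36,.4,.44,.46])
```

```text
t 24.75 theta 0.327 r 0.1199 Ftool [1.48 5.11 4.16] w 0.0178
0.36 [-0.0001, -0.0039, 0.0006, -0.001, -0.009, 0.033, 0.1]
0.4 [0.0002, -0.0087, 0.0006, -0.002, -0.009, 0.073, 0.1]
0.44 [0.0006, -0.0135, 0.0006, -0.002, -0.009, 0.113, 0.1]
0.46 [0.0009, -0.0159, 0.0006, -0.002, -0.009, 0.133, 0.1]
```

Emit:
{"fn": "servo_tool", "kwargs": {"rows": [[[0,-0.001,0,0,0,0.01,0.1],[0,-0.002,0,0,0,0.02,0.1],[0,-0.003,0,0,0,0.027,0.1],[0,-0.004,0,0,0,0.034,0.1],[0,-0.004,0,0,0,0.034,0.1],[0,-0.004,0,0,0,0.034,0.1],[0,-0.004,0,0,0,0.034,0.1],[0,-0.004,0,0,0,0.034,0.1],[0,-0.004,0,0,0,0.034,0.1],[0,-0.004,0,0,0,0.034,0.1]]]}}

```text
time_s: 26.0
eef_pos: [0.4112, -0.1672, 0.063]
ee_rot: [0.991, -0.131, 0.005, -0.0]
wrist_force: [1.2, -6.2, -3.7]
grip_width: 0.0175
```

Run:
```python
from h import *
fs(); shot('side','s16.png'); shot('top','t16.png'); fs()
a=cv2.imread('pics/t16.png')[155:200,310:375];a=cv2.resize(a,(780,540),interpolation=cv2.INTER_CUBIC);cv2.imwrite('pics/t16z.png',a)
```

```text
t 26.0 theta 0.358 r 0.1198 Ftool [2.77 5.63 3.67] w 0.0175
t 26.1 theta 0.358 r 0.1199 Ftool [3.24 5.49 3.76] w 0.0177
```

View pics/t16z.png

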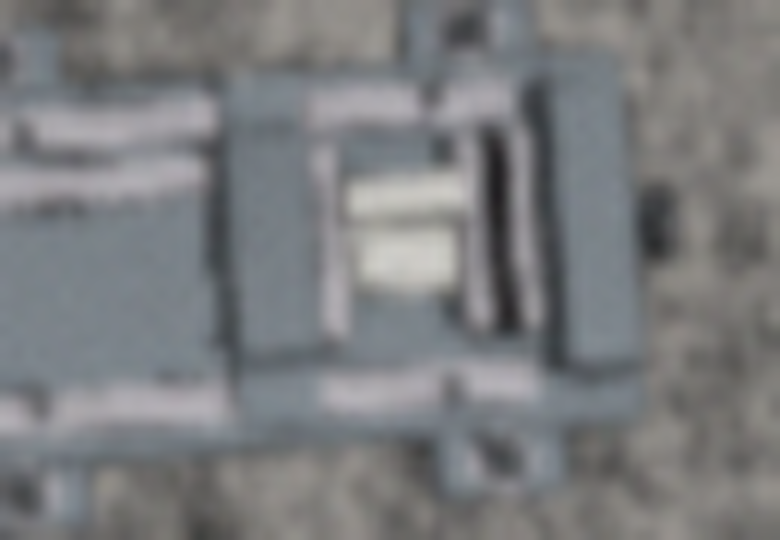

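Emit:
{"fn": "servo_tool", "kwargs": {"rows": [[[0,-0.001,0,0,0,0.01,0.1],[0,-0.002,0,0,0,0.02,0.1],[0.0001,-0.003,0,0,0,0.027,0.1],[0.0002,-0.004,0,0,0,0.035,0.1],[0.0002,-0.005,0,0,0,0.042,0.1],[0.0002,-0.005,0,0,0,0.042,0.1],[0.0002,-0.005,0,0,0,0.042,0.1],[0.0002,-0.005,0,0,0,0.042,0.1],[0.0002,-0.005,0,0,0,0.042,0.1],[0.0002,-0.005,0,0,0,0.042,0.1]]]}}

```text
time_s: 27.35
eef_pos: [0.4125, -0.1628, 0.063]
ee_rot: [0.988, -0.153, 0.005, 0.0]
wrist_force: [0.3, -6.4, -2.7]
grip_width: 0.0176
```

Run:
```python
from h import *
fs()
```

```text
t 27.35 theta 0.397 r 0.1197 Ftool [2.14 5.98 2.66] w 0.0176
```

Emit:
{"fn": "servo_tool", "kwargs": {"rows": [[[0,-0.001,0,0,0,0.01,0.1],[0,-0.002,0,0,0,0.02,0.1],[0.0001,-0.003,0,0,0,0.027,0.1],[0.0002,-0.004,0,0,0,0.035,0.1],[0.0002,-0.004,0,0,0,0.035,0.1],[0.0002,-0.004,0,0,0,0.035,0.1],[0.0002,-0.004,0,0,0,0.035,0.1],[0.0002,-0.004,0,0,0,0.035,0.1],[0.0002,-0.004,0,0,0,0.035,0.1],[0.0002,-0.004,0,0,0,0.035,0.1]]]}}

```text
time_s: 28.6
eef_pos: [0.4137, -0.1594, 0.063]
ee_rot: [0.985, -0.17, 0.004, 0.0]
wrist_force: [0.2, -5.1, -1.9]
grip_width: 0.0178
```

Run:
```python
from h import *
fs();o=status.get_obs();print(o['moment'],o['joint_torque'])
```

```text
t 28.6 theta 0.427 r 0.1197 Ftool [1.85 4.75 1.94] w 0.0178
[-1.17510614  0.05008859  0.06461411] [ -2.36197025 -42.35702634  -3.51439856 -28.82778347  -1.52235623
   0.41408923  -0.07773948]
```

```bash
cat >> h.py <<'E'
def avg(n=8):
    F=[];M=[]
    for i in range(n):
        o=status.get_obs(); Rt=R.from_quat(o['ee_rot']).inv(); F.append(Rt.apply(o['wrist_force'])); M.append(Rt.apply(o['moment'])); get_image('top')
    F=np.array(F);M=np.array(M); print('F',F.mean(0).round(2),'sd',F.std(0).round(2),'M',M.mean(0).round(3),'sd',M.std(0).round(3)); fs()
E
python3 - <<'E'
from h import *
avg(8)
shot('top','t18.png')
a=cv2.imread('pics/t18.png')[155:200,310:375];a=cv2.resize(a,(780,540),interpolation=cv2.INTER_CUBIC);cv2.imwrite('pics/t18z.png',a)
plan([.46,.48])
E
```

```text
F [2.06 5.42 1.73] sd [0.3  0.6  0.43] M [-1.139  0.353 -0.083] sd [0.019 0.029 0.022]
t 29.0 theta 0.427 r 0.1197 Ftool [2.43 5.65 2.07] w 0.0178
0.46 [-0.0003, -0.0039, 0.0005, -0.001, -0.009, 0.019, 0.1]
0.48 [-0.0002, -0.0063, 0.0005, -0.001, -0.009, 0.039, 0.1]
```

View pics/t18z.png

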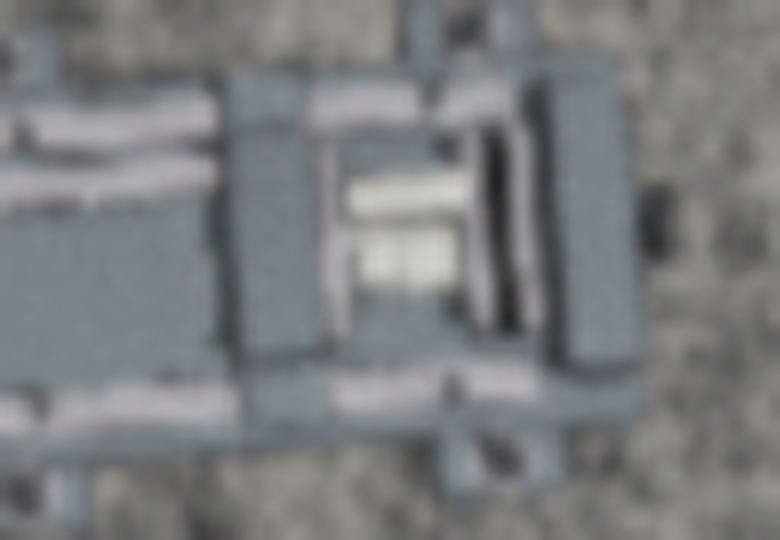

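Emit:
{"fn": "servo_tool", "kwargs": {"rows": [[[0,-0.001,0,0,0,0.008,0.1],[0,-0.002,0,0,0,0.014,0.1],[0,-0.003,0,0,0,0.02,0.1],[0,-0.004,0,0,0,0.028,0.1],[0,-0.004,0,0,0,0.028,0.1],[0,-0.004,0,0,0,0.028,0.1],[0,-0.004,0,0,0,0.028,0.1],[0,-0.004,0,0,0,0.028,0.1],[0,-0.004,0,0,0,0.028,0.1],[0,-0.004,0,0,0,0.028,0.1]]]}}

```text
time_s: 30.3
eef_pos: [0.4149, -0.1562, 0.063]
ee_rot: [0.983, -0.185, 0.004, 0.0]
wrist_force: [0.3, -7.1, -2.9]
grip_width: 0.0182
```

Run:
```python
from h import *
avg(4); plan([.3,.15,0])
```

```text
F [2.9  6.41 2.91] sd [0.16 0.26 0.05] M [-1.199  0.554 -0.057] sd [0.019 0.023 0.022]
t 30.5 theta 0.456 r 0.1196 Ftool [2.99 6.19 2.11] w 0.0176
0.3 [0.0014, 0.0186, 0.0005, 0.0, -0.009, -0.17, 0.1]
0.15 [0.0057, 0.0361, 0.0006, 0.001, -0.009, -0.32, 0.1]
0 [0.0126, 0.0527, 0.0006, 0.001, -0.009, -0.47, 0.1]
```

Emit:
{"fn": "servo_tool", "kwargs": {"rows": [[[0.0002,0.0123,0,0,0,-0.105,0.1],[0.0021,0.0245,0,0,0,-0.207,0.1],[0.0052,0.0362,0,0,0,-0.31,0.1],[0.0093,0.0475,0,0,0,-0.413,0.1],[0.0148,0.0585,0,0,0,-0.516,0.1],[0.0213,0.0688,0,0,0,-0.619,0.1],[0.029,0.0784,0,0,0,-0.72,0.1],[0.0375,0.0872,0,0,0,-0.823,0.1],[0.0469,0.095,0,0,0,-0.925,0.1],[0.0469,0.095,0,0,0,-0.925,0.1]]]}}

```text
time_s: 31.75
eef_pos: [0.4242, -0.2611, 0.0631]
ee_rot: [0.962, 0.273, 0.004, 0.002]
wrist_force: [-1.1, -0.3, 0.4]
grip_width: 0.0175
```

Run:
```python
from h import *
fs(); 
shot('wrist','w19.png'); avg(3)
cv2.imwrite('pics/w19z.png',cv2.resize(cv2.imread('pics/w19.png')[20:230,400:640],None,fx=3,fy=3,interpolation=cv2.INTER_CUBIC))
plan(np.r_[np.linspace(lev()[0],.0,9)[1:],0])
```

```text
t 31.75 theta -0.452 r 0.1206 Ftool [-1.08 -0.35 -0.43] w 0.0175
F [-0.38 -0.53  1.81] sd [0.2  0.25 0.78] M [ 0.296 -0.027 -0.111] sd [0.041 0.088 0.019]
t 31.95 theta -0.447 r 0.1206 Ftool [ 1.22 -1.2   3.2 ] w 0.0181
-0.391 [0.0009, -0.0067, 0.0006, 0.005, -0.006, 0.063, 0.1]
-0.335 [0.0015, -0.0134, 0.0006, 0.005, -0.006, 0.119, 0.1]
-0.28 [0.0024, -0.02, 0.0005, 0.005, -0.006, 0.175, 0.1]
-0.224 [0.0038, -0.0266, 0.0005, 0.005, -0.006, 0.23, 0.1]
-0.168 [0.0055, -0.0331, 0.0005, 0.005, -0.007, 0.286, 0.1]
-0.112 [0.0076, -0.0395, 0.0005, 0.004, -0.007, 0.342, 0.1]
-0.056 [0.01, -0.0457, 0.0004, 0.004, -0.007, 0.398, 0.1]
0.0 [0.0128, -0.0518, 0.0004, 0.004, -0.007, 0.454, 0.1]
0.0 [0.0128, -0.0518, 0.0004, 0.004, -0.007, 0.454, 0.1]
```

View pics/w19z.png

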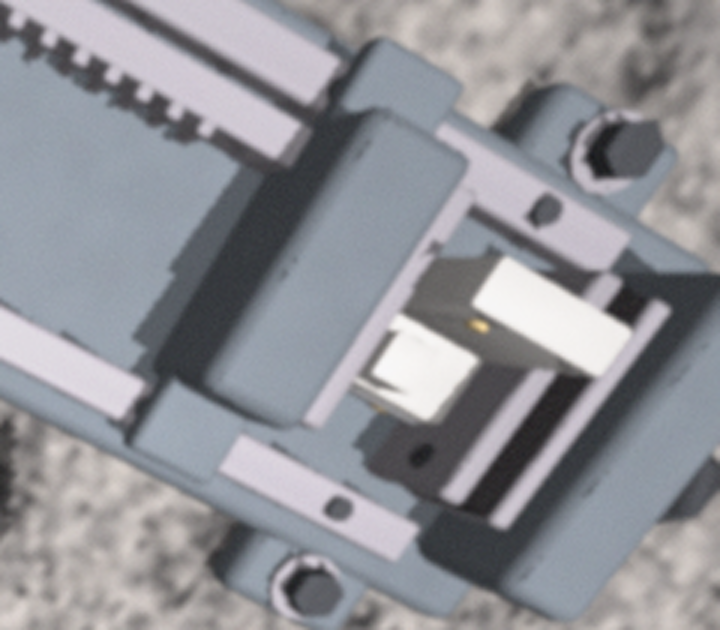

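Run:
```python
from h import *
q=lambda p:np.array(p)/3+[400,20]
gap('w19.png',q([(472,195),(318,425)]),q([(604,278),(443,497)]))
d=load('w19.png'); vy=np.array([-np.sin(V),np.cos(V)])
# wall top far end (anvil side) and near
print(plane(d,q([(632,328),(602,375),(505,258),(474,300)]),.049)[:,:2]@vy)
# rubber strip: front plate back edge, rear plate front edge
for f,a,b in (('w15.png',(460,505),(488,525)),('w19.png',(468,505),(493,523))):
  d=load(f); print(f,plane(d,q([a,b]),.036)[:,:2]@vy)
```

```text
jaw y [-0.3681 -0.368 ] anvil [-0.3963 -0.3959] gap 0.0281
[-0.39462018 -0.39532762 -0.3700135  -0.36972905]
w15.png [-0.3999693  -0.40692764]
w19.png [-0.40094061 -0.40718215]
```

Emit:
{"fn": "servo_tool", "kwargs": {"rows": [[[0.0009,-0.0067,0,0,0,0.06,0.1],[0.0015,-0.0134,0,0,0,0.115,0.1],[0.0024,-0.02,0,0,0,0.17,0.1],[0.0028,-0.022,0,0,0,0.19,0.1],[0.0032,-0.024,0,0,0,0.205,0.1],[0.0034,-0.025,0,0,0,0.215,0.1],[0.0034,-0.025,0,0,0,0.215,0.1],[0.0034,-0.025,0,0,0,0.215,0.1],[0.0034,-0.025,0,0,0,0.215,0.1],[0.0034,-0.025,0,0,0,0.215,0.1]]]}}

```text
time_s: 33.2
eef_pos: [0.4133, -0.2384, 0.0631]
ee_rot: [0.986, 0.167, 0.004, 0.002]
wrist_force: [0.2, -5.4, -3.6]
grip_width: 0.0179
```

Run:
```python
from h import *
shot('wrist','w20.png'); avg(4); plan([-.2,-.17,-.14])
```

```text
F [-2.09  4.17  3.61] sd [0.29 0.17 0.15] M [-0.773 -0.429 -0.132] sd [0.029 0.025 0.025]
t 33.45 theta -0.243 r 0.1206 Ftool [-1.3   5.41  3.39] w 0.0179
-0.2 [0.0007, -0.0052, 0.0006, 0.005, -0.007, 0.038, 0.1]
-0.17 [0.0009, -0.0088, 0.0005, 0.005, -0.007, 0.068, 0.1]
-0.14 [0.0012, -0.0124, 0.0005, 0.005, -0.007, 0.098, 0.1]
```

Emit:
{"fn": "servo_tool", "kwargs": {"rows": [[[0.0002,-0.001,0,0,0,0.008,0.1],[0.0004,-0.002,0,0,0,0.014,0.1],[0.0006,-0.003,0,0,0,0.022,0.1],[0.0007,-0.004,0,0,0,0.03,0.1],[0.0007,-0.004,0,0,0,0.03,0.1],[0.0007,-0.004,0,0,0,0.03,0.1],[0.0007,-0.004,0,0,0,0.03,0.1],[0.0007,-0.004,0,0,0,0.03,0.1],[0.0007,-0.004,0,0,0,0.03,0.1],[0.0007,-0.004,0,0,0,0.03,0.1]]]}}

```text
time_s: 34.7
eef_pos: [0.4123, -0.2353, 0.0631]
ee_rot: [0.988, 0.152, 0.004, 0.003]
wrist_force: [-0.2, -5.8, -4.0]
grip_width: 0.0179
```

Run:
```python
from h import *
shot('wrist','w21.png'); avg(5)
```

```text
F [-1.8   4.92  3.88] sd [0.69 0.37 0.37] M [-0.853 -0.429 -0.177] sd [0.027 0.034 0.015]
t 35.0 theta -0.216 r 0.1206 Ftool [-1.91  4.35  2.87] w 0.018
```

Run:
```python
from h import *
a=cv2.imread('pics/w21.png');cv2.imwrite('pics/w21z.png',cv2.resize(a[0:150,400:640],None,fx=3.3,fy=3.3,interpolation=cv2.INTER_CUBIC))
```

```text
(no output)
```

View pics/w21z.png

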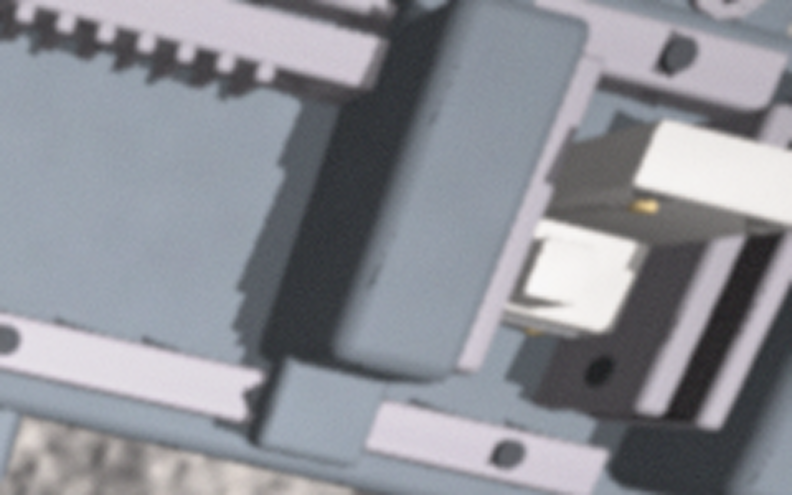

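Run:
```python
from h import *
vy=np.array([-np.sin(V),np.cos(V)])
q=lambda p:np.array(p)/3.3+[400,0]
gap('w21.png',q([(603,60),(473,370)]),q([(705,240),(637,405)]))
d=load('w21.png'); p=lambda a,z=.036:(plane(d,q(a),z)[:,:2]@vy).round(4)
print('rubber',p([(668,413),(697,425)]),p([(745,237),(778,245)]))
# finer: dark band profile across rubber, in vice coordinates, for several images
import itertools
ux=np.array([np.cos(V),np.sin(V)])
for f in ('w11.png','w13.png','w15.png','w19.png','w20.png','w21.png'):
    d=load(f); g=d['pixels'].astype(float).mean(2).astype(np.float32)
    xb=(np.array([.534,-.3218])@ux)
    ys=np.arange(-.412,-.385,.00025); out=[]
    for dx in np.arange(-.018,-.009,.0005):
        P=np.c_[np.outer(np.ones_like(ys)*(xb+dx),ux)+np.outer(ys,vy),np.full(len(ys),.036)]
        uv=proj(d,P).astype(np.float32); out.append(cv2.remap(g,uv[:,0].reshape(1,-1),uv[:,1].reshape(1,-1),cv2.INTER_CUBIC,borderMode=cv2.BORDER_CONSTANT,borderValue=np.nan)[0])
    pr=np.nanmean(out,0); 
    gr=np.gradient(pr); i1=np.argmax(gr[20:80])+20  # dark->bright going +y : front plate back edge
    th=(pr.max()+pr.min())/2
    cr=[round(float(ys[i]+(th-pr[i])/(pr[i+1]-pr[i])*.00025)*1e3,2) for i in range(len(ys)-1) if (pr[i]-th)*(pr[i+1]-th)<0]
    print(f,cr)
```

```text
jaw y [-0.3695 -0.3688] anvil [-0.3948 -0.3958] gap 0.0261
rubber [-0.401  -0.4063] [-0.4004 -0.4057]
w11.png [-409.82, -405.71, -398.38, -393.53]
w13.png [-409.79, -405.69, -398.34, -393.48]
w15.png [-409.81, -405.69, -398.38, -393.5]
w19.png [-409.87, -405.77, -399.34, -394.59]
w20.png [-409.78, -405.75, -399.99, -395.26]
w21.png [-409.79, -405.71, -400.11, -395.33]
```

Emit:
{"fn": "servo_tool", "kwargs": {"rows": [[[0.0002,-0.001,0,0,0,0.008,0.1],[0.0004,-0.002,0,0,0,0.014,0.1],[0.0005,-0.003,0,0,0,0.022,0.1],[0.0006,-0.004,0,0,0,0.03,0.1],[0.0007,-0.005,0,0,0,0.038,0.1],[0.0007,-0.005,0,0,0,0.038,0.1],[0.0007,-0.005,0,0,0,0.038,0.1],[0.0007,-0.005,0,0,0,0.038,0.1],[0.0007,-0.005,0,0,0,0.038,0.1],[0.0007,-0.005,0,0,0,0.038,0.1]]]}}

```text
time_s: 36.25
eef_pos: [0.4112, -0.2314, 0.0631]
ee_rot: [0.991, 0.132, 0.004, 0.003]
wrist_force: [0.3, -5.5, -4.5]
grip_width: 0.0176
```

```bash
cat >> h.py <<'E'
def rub(f):
    vy=np.array([-np.sin(V),np.cos(V)]);ux=np.array([np.cos(V),np.sin(V)])
    d=load(f); g=d['pixels'].astype(float).mean(2).astype(np.float32)
    xb=(np.array([.534,-.3218])@ux); ys=np.arange(-.412,-.385,.00025); out=[]
    for dx in np.arange(-.018,-.009,.0005):
        P=np.c_[np.outer(np.ones_like(ys)*(xb+dx),ux)+np.outer(ys,vy),np.full(len(ys),.036)]
        uv=proj(d,P).astype(np.float32); out.append(cv2.remap(g,uv[:,0].reshape(1,-1),uv[:,1].reshape(1,-1),cv2.INTER_CUBIC,borderMode=cv2.BORDER_CONSTANT,borderValue=np.nan)[0])
    pr=np.nanmean(out,0); th=(np.nanmax(pr)+np.nanmin(pr))/2
    cr=[round(float(ys[i]+(th-pr[i])/(pr[i+1]-pr[i])*.00025)*1e3,2) for i in range(len(ys)-1) if (pr[i]-th)*(pr[i+1]-th)<0]
    print(f,cr, 'rubber',cr[2]-cr[1] if len(cr)>2 else None)
E
python3 - <<'E'
from h import *
shot('wrist','w22.png'); avg(4); rub('w22.png')
E
```

```text
F [-1.93  5.86  4.07] sd [0.32 0.58 0.52] M [-0.95  -0.373 -0.174] sd [0.013 0.037 0.024]
t 36.5 theta -0.182 r 0.1205 Ftool [-1.83  6.02  4.2 ] w 0.0178
w22.png [-409.81, -405.76, -400.39, -395.56] rubber 5.3700000000000045
```

Emit:
{"fn": "servo_tool", "kwargs": {"rows": [[[0.0002,-0.001,0,0,0,0.008,0.1],[0.0004,-0.002,0,0,0,0.014,0.1],[0.0005,-0.003,0,0,0,0.022,0.1],[0.0006,-0.004,0,0,0,0.03,0.1],[0.0006,-0.004,0,0,0,0.03,0.1],[0.0006,-0.004,0,0,0,0.03,0.1],[0.0006,-0.004,0,0,0,0.03,0.1],[0.0006,-0.004,0,0,0,0.03,0.1],[0.0006,-0.004,0,0,0,0.03,0.1],[0.0006,-0.004,0,0,0,0.03,0.1]]]}}

```text
time_s: 37.75
eef_pos: [0.4104, -0.2284, 0.063]
ee_rot: [0.993, 0.117, 0.004, 0.004]
wrist_force: [0.4, -6.0, -4.9]
grip_width: 0.0179
```

Run:
```python
from h import *
shot('wrist','w23.png'); avg(4); rub('w23.png')
```

```text
F [-0.64  6.46  4.81] sd [0.25 0.7  0.26] M [-1.033 -0.262 -0.14 ] sd [0.022 0.023 0.019]
t 38.0 theta -0.157 r 0.1205 Ftool [-1.29  6.92  5.01] w 0.0178
w23.png [-409.75, -405.71, -400.51, -395.66] rubber 5.199999999999989
```

Emit:
{"fn": "servo_tool", "kwargs": {"rows": [[[0,0,0,0,0,0,0.25],[0,0,0,0,0,0,0.4],[0,0,0,0,0,0,0.6],[0,0,0,0,0,0,0.6],[0,0,-0.01,0,0,0,0.6],[0,0,-0.03,0,0,0,0.6],[0,0,-0.06,0,0,0,0.6],[0,0,-0.09,0,0,0,0.6],[0,0,-0.1,0,0,0,0.6],[0,0,-0.1,0,0,0,0.6]]]}}

```text
time_s: 39.25
eef_pos: [0.4098, -0.2278, 0.1635]
ee_rot: [0.993, 0.117, 0.004, 0.004]
wrist_force: [0.4, -0.3, -0.5]
grip_width: 0.0513
```

Run:
```python
from h import *
fs();shot('wrist','w24.png'); rub('w24.png')
cv2.imwrite('pics/w24z.png',cv2.resize(cv2.imread('pics/w24.png')[0:200,240:600],None,fx=2.2,fy=2.2,interpolation=cv2.INTER_CUBIC))
```

```text
t 39.25 theta -0.15 r 0.1209 Ftool [0.31 0.36 0.54] w 0.0513
w24.png [-410.03, -405.84, -400.32, -395.42] rubber 5.519999999999982
```

View pics/w24z.png

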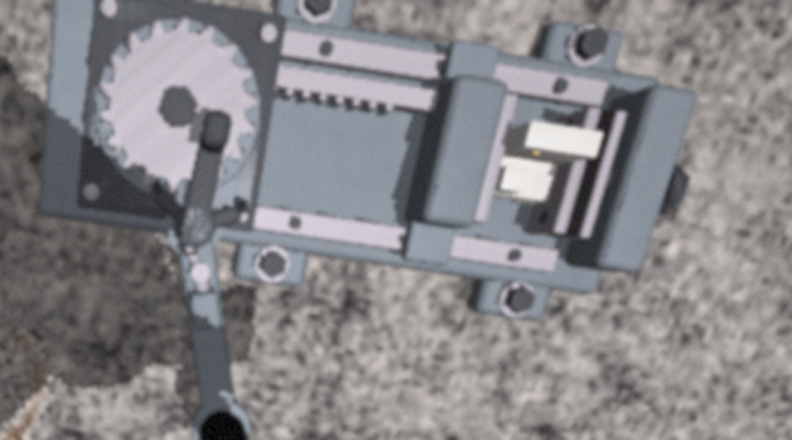

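```bash
python3 -c "
from h import *
print(ctrl.hand_in()); fs()"
```

```text
the job is handed in; nothing more can be done
None
the job is handed in; nothing more can be done
```

I stood the nylon holder on the vice bed, set the ratchet to tighten, pumped the lever until it held, let go, and handed the job in at about 39 s. No verdict was reported.

**What I did:** I gripped the holder by its wall and set it down between the jaws with its flat ends facing them. I pushed the thumb tab past the lever line with the shut fingertips. Then I worked the lever through three strokes, ending with short steps while reading the force.

**Last checks** (final wrist picture, gripper open and raised 100 mm clear of the grip):
- **Holder:** it looks upright and square between the jaws.
- **Ratchet:** the tab stands on the jaws' side of the lever line, so it is on tighten.
- **Squeeze:** with the lever let go, the anvil rubber is still pressed in about 1.8 mm. That is roughly 45 N, above the 12 N needed and below the 90 N limit.
- **Wrist force:** it had fallen to about 0.5 N.
- **Bystanders:** I did not measure the screwdriver, bit box or spool afterwards. I saw no contact with them.

**Where the readings disagreed:**
- The lever force was noisy, about ±0.6 N. It showed only about 3.5 N above free running at the end, and its rise was unsteady during the first nip.
- I therefore relied more on the rubber compression in the pictures: about 53 N while pulling, about 45 N after release.
- After an earlier back stroke the pictures suggested the squeeze had eased to about 22 N, so I tightened further.
- One visual measurement of the jaw gap came out about 2 mm too wide, compared with 26 mm for the part.

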